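# Close the brewer's valve box and hold its key switch on

### The arm

A 6-joint arm with a two-finger parallel gripper is mounted at the origin on the work surface. World frame = base frame: x ahead of the robot, y to its left, z up, the work surface at z = 0. Lengths are in m, angles in rad, forces in N, time in s.
With the tool pointing down it reaches from about 0.375 to 0.9 m from the base axis. Payload 3.1 kg.
Tool frame: the origin (TCP) lies midway between the tips of the shut fingers; the grasp point (between the pads) lies 19 mm behind it; z points along the fingers, x is the direction in which the jaws open and shut, and the axes are right-handed (so a half turn about z gives the same grasp; the last joint's range is limited). The gripper opens to 87 mm and grips with 3 to 60 N. Pads are 19 mm wide; open, the fingers measure 117 mm over their backs; the gripper's body (75 mm by 190 mm) begins 51 mm behind the grasp point.
Start: joints at [-1.423, 0.527, 1.433, -0, 1.181, -0.178], TCP at [0.2, -0.592, 0.223] pointing down, gripper open.
Joint ranges: [-3.08, 3.08], [-0.75, 2.2], [0.22, 2.44], [-1.43, 4.57], [0, 2.65], [-2.85, 2.85]. Speed limits (rad/s): [2.79, 2.79, 3.14, 3.14, 3.14, 3.14].

### API

Orientations are given as a unit quaternion [x, y, z, w].
In Python, from rig import * gives the robot as it stands.
- The arm moves only by the tool drive_tool, never from a script. Its argument "plan" is a list of rows, each an object with "offset": the shift along the tool's x, y, z in cm, a list of three; "delta_rot": the turn, a rotation vector about the tool's x, y, z in degrees, a list of three; "jaw": the finger opening in cm, from 0 to 8.7. In form: [{"offset": [dx, dy, dz], "delta_rot": [wx, wy, wz], "jaw": jaw}, ...]. A call has exactly 8 rows; each row is the pose to reach, as a shift and turn from the pose commanded when the call began, along the tool's axes at that moment; what a row does not reach only later rows make up. A row lasts 1/12 s, in which the tool goes at most 41.7 mm and 7.16 degrees, less where a joint would pass 70% of its speed; a pose out of reach is approached as far as the arm can. A call with a gripper value outside its range is refused whole. The fingers move at their own pace and stop on an object; "squeeze" is the grip in N (left out, the last holds). Time passes only in rows, so rows that repeat a pose let the fingers close, or fill a call up. It gives the time, the measured TCP pose, the force and the opening at its end, in the units of the state.
- get_obs(): the state, without advancing time (a new reading comes with each control period).
- camera(name): name is "scene" or "side" or "wrist"; returns the picture (480x640x3 uint8, red, green, blue); there is no depth.
- calibration(name): a dict with "K" (3x3 intrinsics, pixels), "pose" (4x4, takes a point from camera to world coordinates); the wrist camera has in their place "tool_from_camera" (4x4, takes a point from camera to tool coordinates, whose origin is the TCP and whose axes are the tool frame's). Camera axes: x right, y down, z forward; pixel columns grow to the right and rows downward; lengths in m; the calibration is good to about 2 mm. The wrist camera is an equidistant fisheye: a pixel r from the principal point sees the ray r / f radians off the axis. A picture is of the moment at which its call begins: read the wrist's pose just before it. calibration takes no time and is no camera call.
- hand_in(): hands the job in, once; it reports no verdict.
The state is a dict: "time": time; "q": joint angles; "joint_velocities": joint speeds; "joint_torque": joint torques, N m; "position": TCP position; "tool_rot": TCP orientation; "ft_force": force on the tool from outside, world axes, zero at the start; "moment": the same for the moment, N m; "grip_width": finger opening in m.
Only numpy, scipy, OpenCV 4.12 (cv2) and the standard library are available. Lean on these libraries where they do the work, as an engineer would, in place of code of your own. Each camera call takes 0.05 s, during which the arm holds its last target.

### The job

Put the cover plate back on the coffee brewer's valve box, down over the two locating pins until it lies flush on the rim, and let go of it. Then take the key with the rectangular bow from its holder, push it fully home into the key switch, easing it past the sticky pins, turn it clockwise a quarter turn, and finish while still holding it turned there, because the switch springs back. Leave the round-bowed key in the holder and everything else where it stands.

Things in the scene. Friction and masses are not known exactly. Their poses are not given: they have to be found in the camera images.
- valve_box: Grey open-topped box fixed to the counter, 130 (x) x 200 (y) x 55 mm high, rim 10 mm wide, valves inside. Origin: centre of its underside; z up. Two upright steel locating pins, 8 mm thick, 14 mm tall, tapered tips, stand at rim level at (45, -80) and (-45, 80) mm. A round key switch, 42 mm in diameter, stands inside at (0, 50) mm, its top 75 mm above the counter (20 above the rim).
- deck (a point): Point in the centre of the valve box's open top, at rim height (55 mm above the counter); axes as the valve box. When the cover is on, the cover's origin lies here and its axes point the same way.
- keyway (a point): Mouth of the key slot: centre of the key switch's brass face, 75 mm above the counter. Axes as the valve box, not turning with the lock. At rest the slot is 18 mm long (x), 7 mm wide (y), 34 mm deep, mouth flared 2 to 3 mm. Sticky pins stand out 2 mm from both long sides, 12 and 21 mm down: a straight push takes some 10 to 15 N, less with a twist or a 1 mm shift; they stay back once passed.
- lock (a joint): Turn of the lock's brass core, rad: 0 at rest, growing clockwise seen from above, stop at 1.6; from 1.3 it counts as a quarter turn. A spring turns it back when let go: holding it at a quarter turn takes about 0.1 N m. The slot leaves the key about 0.12 rad of play, so turn the key a little further than the core.
- cover: Bare aluminium cover plate, 130 (x) x 200 (y) x 6 mm, 0.3 to 0.5 kg, lying on the counter at the start. Origin: centre of its underside; z up. Through holes: two of 11 mm diameter at (45, -80) and (-45, 80) mm for the pins, one of 48 mm at (0, 50) mm for the key switch. A black bridge handle stands on it.
- cover_handle (a point): Centre of the black grip bar of the cover's handle, at (0, -10, 37) mm from the cover's origin. The bar is 64 mm long along the cover's x, 16 mm wide along y and 14 mm high (its top is 44 mm above the plate's underside), with 18 mm of open space below it to the plate.
- holder: Black block, fixed to the counter, 44 (x) x 120 (y) x 60 mm high, with two slots in its top at y = -32 and +32 mm in which the two keys stand, 34 mm deep, 22.5 mm along y and 7 mm along x. Origin: centre of its underside.
- key: Plain steel key with a RECTANGULAR bow, upright in one of the holder's slots, its x along the holder's y. Origin: centre of the bow's underside (shoulder), 60 mm above the counter at the start, on the lock's face (75 mm) when home. Bow: 28 mm wide (x), 10 thick (y), 38 high. Blade below: 16 wide (x), 5 thick (y), 29 long, rounded tip. Fits either way round. 50 to 90 g.
- round_key: The other key, with a ROUND bow (36 mm disc, 10 mm thick); plain steel, in the holder's other slot; origin at the bow's underside, axes as for the key. Its blade, 20 mm wide, does not fit the lock. Bystander.
- jug_a: Steel vacuum jug with black handle, 120 mm wide, 192 mm high, origin under its centre. Bystander.
- jug_b: A second such jug. Bystander.
- mug: White mug, 80 mm wide, 85 mm high, origin under its centre. Bystander.
- saucer: White saucer, 90 mm wide, 12 mm high, origin under its centre. Bystander.
- jar: Glass jar with steel lid, 64 mm wide, 85 mm high, origin under its centre. Bystander.
- spoon: Steel spoon lying on the counter. Bystander.

How it is judged:
By the outcome, as a careful person would: the job done as asked, in the order asked, and still so for the second after the job is handed in, while the arm keeps its last pose, push and grip.
It also fails if it takes over 69 s, if anything falls off the work surface, if the arm or the gripper's body presses on something with over 40 N, if the wrist force passes 120 N, or if a joint passes its speed limit or range.

## Working session

There is one attempt and no reset: what is moved stays moved. The work goes in short steps, Python scripts to look and compute and a tool call to move; the robot and the scene stay as the last step left them, time stands still between calls to the robot, and variables do not carry over. Pictures are saved under pics/ and viewed, and the job is handed in when it is done.

Besides the shell and the picture viewer there is one more tool, called after "Call:" in YAML: its name, and indented under it one key for each argument. drive_tool: Moves the arm, as the interface text tells. Its arguments: {"type":"object","properties":{"plan":{"type":"array","items":{"type":"object","properties":{"offset":{"type":"array","items":{"type":"number"}},"delta_rot":{"type":"array","items":{"type":"number"}},"jaw":{"type":"number"}}}},"squeeze":{"type":"number"}},"required":["plan"]}

```bash
mkdir -p pics; ls; python3 - <<'E'
from rig import *
import cv2
print(get_obs())
for n in ["scene","side","wrist"]:
    im=camera(n); cv2.imwrite(f"pics/{n}0.png",im[:,:,::-1]); c=calibration(n)
    for k in c: print(n,k,c[k])
E
```

```text
pics
{'time': 0.0, 'q': array([-1.42347792e+00,  5.28457291e-01,  1.43388487e+00, -1.37972727e-05,
        1.18138423e+00, -1.78520510e-01]), 'joint_velocities': array([-0.00022757,  0.00098857, -0.00167243, -0.00062744,  0.00189418,
        0.00150994]), 'joint_torque': array([ 1.29978009e-03, -4.40033519e+01, -1.76593602e+01,  6.34118216e-02,
        5.81447489e-02, -1.47466803e-04]), 'position': array([ 0.19996929, -0.59138549,  0.22158262]), 'tool_rot': array([ 8.12436811e-01, -5.83048275e-01, -7.47110586e-04, -7.61627533e-04]), 'ft_force': array([-0.30604608,  0.34002964,  0.10267518]), 'moment': array([-0.03266056, -0.0204703 , -0.01982417]), 'grip_width': 0.08703777902786264}
scene K [[539.44304962   0.         332.49198383]
 [  0.         539.44304962 242.31791155]
 [  0.           0.           1.        ]]
scene pose [[ 0.0510104   0.60924282 -0.79134135  1.62238918]
 [ 0.99862468 -0.02150665  0.04781436 -0.06600749]
 [ 0.01211146 -0.79269203 -0.60950198  0.84214502]
 [ 0.          0.          0.          1.        ]]
side K [[480.124991     0.         320.7015676 ]
 [  0.         480.124991   230.50986485]
 [  0.           0.           1.        ]]
side pose [[-0.99302449 -0.08068337  0.08597999  0.48941472]
 [-0.11712675  0.75883246 -0.64066733  0.86399973]
 [-0.01355321 -0.6462689  -0.76298939  1.14276552]
 [ 0.          0.          0.          1.        ]]
wrist K [[371.64829954   0.         320.82621131]
 [  0.         371.64829954 241.45952396]
 [  0.           0.           1.        ]]
wrist tool_from_camera [[ 9.99999973e-01 -1.40861238e-04  1.85032133e-04 -6.42423324e-04]
 [ 7.92422171e-05  9.54457382e-01  2.98347279e-01 -8.13901768e-02]
 [-2.18630853e-04 -2.98347256e-01  9.54457368e-01 -1.62518940e-01]
 [ 0.00000000e+00  0.00000000e+00  0.00000000e+00  1.00000000e+00]]
```

View pics/scene0.png

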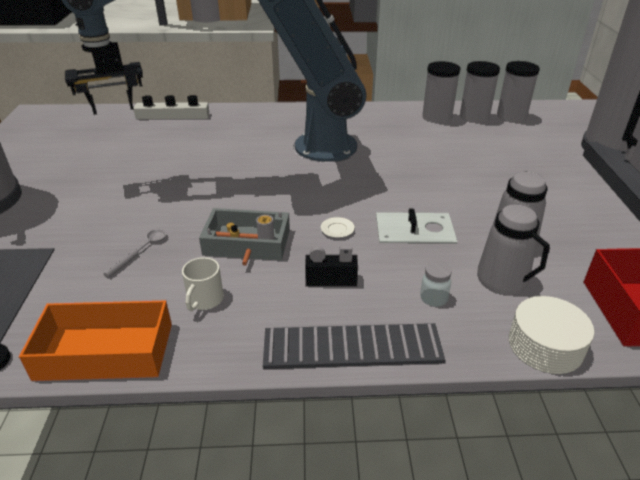

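View pics/side0.png

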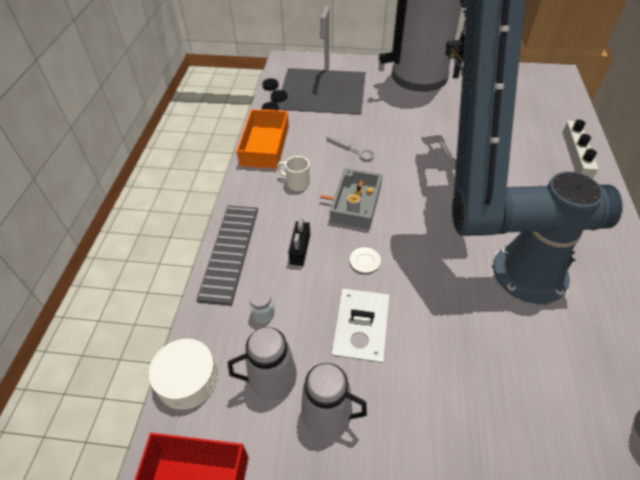

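View pics/wrist0.png

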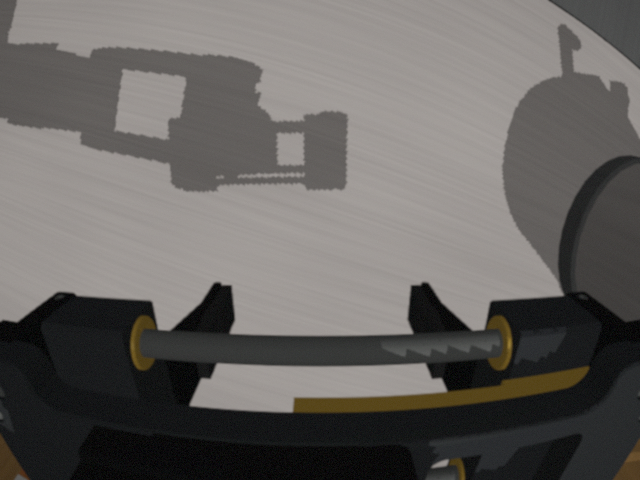

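The scene image shows the valve box at about (246,234), the holder at (331,268), the cover at (416,227) and the saucer at (338,228). I'll enlarge the areas that matter and measure.

```bash
cat > h.py <<'E'
from rig import *
import numpy as np, cv2
from scipy.spatial.transform import Rotation as R
C={n:calibration(n) for n in ["scene","side","wrist"]}
def ray(n,u,v,obs=None):
    c=C[n];K=c["K"]
    if n=="wrist":
        d=np.array([u-K[0,2],v-K[1,2]])/K[0,0]; r=np.hypot(*d)
        dc=np.array([*(d/max(r,1e-9)*np.sin(r)),np.cos(r)])
        T=np.eye(4);T[:3,:3]=R.from_quat(obs["tool_rot"]).as_matrix();T[:3,3]=obs["position"]
        P=T@c["tool_from_camera"]
    else:
        dc=np.linalg.solve(K,[u,v,1.]);P=c["pose"]
    return P[:3,3],P[:3,:3]@dc
def on(n,u,v,z,obs=None):
    o,d=ray(n,u,v,obs); return o+d*(z-o[2])/d[2]
def proj(n,p,obs=None):
    c=C[n];K=c["K"];P=c.get("pose")
    if n=="wrist":
        T=np.eye(4);T[:3,:3]=R.from_quat(obs["tool_rot"]).as_matrix();T[:3,3]=obs["position"]
        P=T@c["tool_from_camera"]
    q=P[:3,:3].T@(np.asarray(p)-P[:3,3])
    if n=="wrist":
        th=np.arctan2(np.hypot(q[0],q[1]),q[2]);s=q[:2]/max(np.hypot(q[0],q[1]),1e-9)*th*K[0,0]
        return s+K[:2,2]
    q=K@q; return q[:2]/q[2]
def tri(obsl):
    A=np.zeros((3,3));b=np.zeros(3)
    for n,u,v,*o in obsl:
        c,d=ray(n,u,v,*o);d=d/np.linalg.norm(d);M=np.eye(3)-np.outer(d,d);A+=M;b+=M@c
    return np.linalg.solve(A,b)
def crop(src,x0,y0,x1,y1,s,out):
    im=cv2.imread(src) if isinstance(src,str) else src
    im=cv2.resize(im[y0:y1,x0:x1],None,fx=s,fy=s,interpolation=cv2.INTER_CUBIC);cv2.imwrite(out,im)
E
python3 - <<'E'
from h import *
crop("pics/scene0.png",195,195,465,295,2.96,"pics/s1.png")
crop("pics/side0.png",280,160,400,370,2.8,"pics/s2.png")
E
```

```text
(no output)
```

View pics/s1.png

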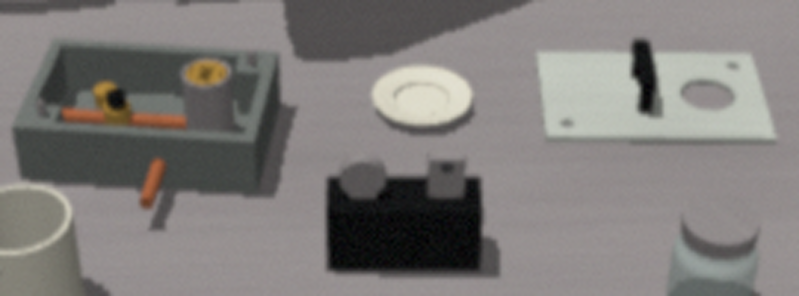

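View pics/s2.png

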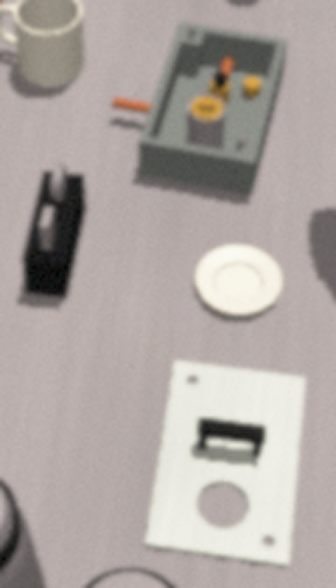

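```bash
python3 - <<'E'
from h import *
def corners(n,box,mask,z):
    x0,y0,x1,y1=box
    m=np.zeros(mask.shape,np.uint8);m[y0:y1,x0:x1]=mask[y0:y1,x0:x1]
    m=cv2.morphologyEx(m,cv2.MORPH_CLOSE,np.ones((3,3)))
    cs,_=cv2.findContours(m,cv2.RETR_EXTERNAL,cv2.CHAIN_APPROX_NONE)
    c=max(cs,key=cv2.contourArea);h=cv2.convexHull(c)
    p=np.array([on(n,u,v,z)[:2] for u,v in c[:,0]+0.0])
    r=cv2.minAreaRect((p*1000).astype(np.float32));print(n,cv2.contourArea(c),r)
    return c
S=cv2.imread("pics/scene0.png");D=cv2.imread("pics/side0.png")
for n,im,box in [("scene",S,(370,205,465,250)),("side",D,(325,285,395,365))]:
    hsv=cv2.cvtColor(im,cv2.COLOR_BGR2HSV)
    i=im.astype(int)
    print(n,"table",im[box[1]+1,box[0]+1], "cover",im[235,400] if n=="scene" else im[345,380])
    m=((i[:,:,1]-i[:,:,2]>2)).astype(np.uint8)*255
    m[(im.max(2)<120)]=0
    corners(n,box,m,0.006)
E
```

```text
scene table [142 143 148] cover [184 195 190]
scene 1908.0 ((477.8215026855469, 221.29364013671875), (199.0341033935547, 130.839599609375), 87.97935485839844)
side table [172 174 183] cover [229 236 236]
side 0.0 ((495.5035705566406, 305.2677307128906), (0.0, 0.0), 0.0)
```

```bash
cat >> h.py <<'E'
def rect(n,box,mask,z,obs=None):
    x0,y0,x1,y1=box
    m=np.zeros(mask.shape,np.uint8);m[y0:y1,x0:x1]=mask[y0:y1,x0:x1]
    m=cv2.morphologyEx(m,cv2.MORPH_CLOSE,np.ones((3,3)))
    cs,_=cv2.findContours(m,cv2.RETR_EXTERNAL,cv2.CHAIN_APPROX_NONE)
    c=max(cs,key=cv2.contourArea)
    p=np.array([on(n,u,v,z,obs)[:2] for u,v in c[:,0]+0.0])
    r=cv2.minAreaRect((p*1000).astype(np.float32));print(n,cv2.contourArea(c),np.round(r[0],1),np.round(r[1],1),r[2])
    return c,m
E
python3 - <<'E'
from h import *
S=cv2.imread("pics/scene0.png");D=cv2.imread("pics/side0.png")
m=(D.min(2)>205).astype(np.uint8)*255
rect("side",(325,285,395,365),m,0.006)
# box: grey-green
for n,im,box in [("scene",S,(195,205,296,262)),("side",D,(325,165,390,232))]:
    i=im.astype(int); m=((i[:,:,1]-i[:,:,2]>4)).astype(np.uint8)*255
    m[i[:,:,1]>150]=0
    c,m=rect(n,box,m,0.055); cv2.imwrite(f"pics/m_{n}.png",cv2.resize(m[box[1]:box[3],box[0]:box[2]],None,fx=5,fy=5))
    # guess rim reprojection
    print(n, im[box[1]+20,box[0]+20])
E
```

```text
side 3116.5 [472.  217.4] [199.3 129.8] 87.39851379394531
scene 138.5 [ 548.8 -139.3] [ 45.1 152.7] 85.54317474365234
scene [48 49 48]
side 1.5 [ 560.4 -112.3] [12.4 13.1] 47.6715202331543
side [80 84 82]
```

View pics/m_scene.png

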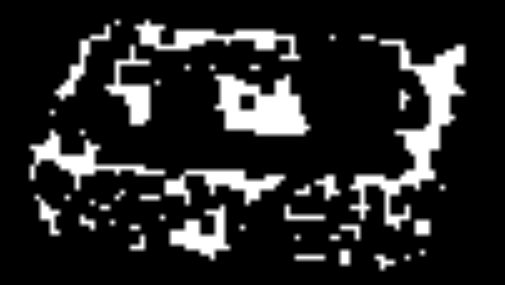

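View pics/m_side.png

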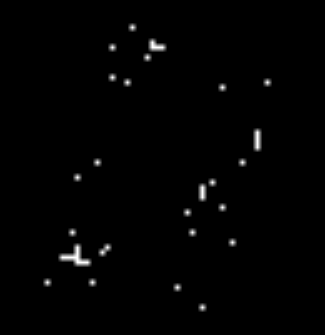

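```bash
python3 - <<'E'
from h import *
S=lambda x,y:("scene",195+x/2.96,195+y/2.96)
D=lambda x,y:("side",280+x/2.8,160+y/2.8)
for a in [(57,40),(280,52),(262,138),(18,125)]: print("rim scene",a,on(*S(*a),.055).round(4))
for a in [(182,22),(288,38),(250,165),(140,150)]: print("rim side",a,on(*D(*a),.055).round(4))
print("lock",on(*S(206,72),.075),on(*D(207,107),.075),tri([S(206,72),D(207,107)]))
print("rectkey top",tri([S(447,158),D(46,207)]), on(*S(447,158),.098),on(*D(46,207),.098))
print("holder top scene",on(*S(328,178),.06),on(*S(480,178),.06),on(*S(482,207),.06),on(*S(328,207),.06))
print("handle",on(*S(642,46),.044),tri([S(642,46),D(232,430)]))
print("hole",on(*S(708,94),.006),on(*D(222,503),.006))
E
```

```text
rim scene (57, 40) [ 0.4459 -0.3035  0.055 ]
rim scene (280, 52) [ 0.471  -0.1082  0.055 ]
rim scene (262, 138) [ 0.5935 -0.1213  0.055 ]
rim scene (18, 125) [ 0.5691 -0.3201  0.055 ]
rim side (182, 22) [ 0.5635 -0.3299  0.055 ]
rim side (288, 38) [ 0.4372 -0.315   0.055 ]
rim side (250, 165) [ 0.4712 -0.1105  0.055 ]
rim side (140, 150) [ 0.5917 -0.1198  0.055 ]
lock [ 0.52765762 -0.16828879  0.075     ] [ 0.52303543 -0.17317558  0.075     ] [ 0.52396236 -0.17022809  0.0746945 ]
rectkey top [0.67609292 0.01668645 0.10111975] [0.67946078 0.02140157 0.098     ] [0.67415576 0.00663833 0.098     ]
holder top scene [ 0.65314033 -0.06860564  0.06      ] [0.65741012 0.04982638 0.06      ] [0.69257613 0.04827995 0.06      ] [ 0.68828311 -0.06902238  0.06      ]
handle [0.45620425 0.21292962 0.044     ] [0.46892529 0.21262775 0.05021383]
hole [0.47867779 0.27268198 0.006     ] [0.47423884 0.26802906 0.006     ]
```

```bash
cat >> h.py <<'E'
def go(p,psi,obs=None):
    """tool-down target: offset cm, rotvec deg from current measured pose"""
    o=obs or get_obs(); Rc=R.from_quat(o["tool_rot"])
    a=np.radians(psi); x=np.array([np.cos(a),np.sin(a),0]);z=np.array([0,0,-1.]);y=np.cross(z,x)
    Rt=R.from_matrix(np.c_[x,y,z])
    off=Rc.inv().apply(np.asarray(p)-o["position"])*100
    rv=(Rc.inv()*Rt).as_rotvec(degrees=True)
    X=Rc.as_matrix()[:,0]
    print("t",round(o["time"],2),"pos",o["position"].round(4),"psi",np.degrees(np.arctan2(X[1],X[0])).round(2),"F",o["ft_force"].round(1),"w",round(o["grip_width"],4),"-> off",off.round(2),"rot",rv.round(2))
E
python3 - <<'E'
from h import *
go([.46,-.21,.22],-96.3)
S=lambda u,v:("scene",u,v)
for a in [(507,288),(530,240),(437,303),(338,228),(202,305)]: print(a,on(*S(*a),0).round(3))
E
```

```text
t 0.15 pos [ 0.2    -0.5916  0.2218] psi -71.33 F [-0.1  0.   0.9] w 0.0869 -> off [-27.83 -36.85   0.23] rot [ 0.    0.09 24.97]
(507, 288) [0.717 0.396 0.   ]
(530, 240) [0.537 0.513 0.   ]
(437, 303) [0.76  0.223 0.   ]
(338, 228) [0.467 0.018 0.   ]
(202, 305) [ 0.746 -0.301  0.   ]
```

Call:
drive_tool:
  plan:
    - {"offset":[-1.2,-1.5,0],"delta_rot":[0,0,2],"jaw":8.7}
    - {"offset":[-3.3,-4.4,0],"delta_rot":[0,0,4],"jaw":8.7}
    - {"offset":[-5.5,-7.4,0],"delta_rot":[0,0,6],"jaw":8.7}
    - {"offset":[-7.7,-10.4,0],"delta_rot":[0,0,8],"jaw":8.7}
    - {"offset":[-10,-13.3,0],"delta_rot":[0,0,10],"jaw":8.7}
    - {"offset":[-12.3,-16.3,0],"delta_rot":[0,0,12],"jaw":8.7}
    - {"offset":[-14.5,-19.2,0],"delta_rot":[0,0,14],"jaw":8.7}
    - {"offset":[-16.8,-22.2,0],"delta_rot":[0,0,16],"jaw":8.7}

```text
time: 0.82
position: [0.3572, -0.3603, 0.2224]
tool_rot: [0.723, -0.691, -0.0, -0.0]
ft_force: [1.1, -0.9, -0.2]
grip_width: 0.087
```

```bash
python3 - <<'E'
from h import *
go([.46,-.21,.22],-96.3)
E
```

```text
t 0.82 pos [ 0.3572 -0.3603  0.2224] psi -87.46 F [ 1.1 -0.9 -0.2] w 0.087 -> off [-14.56 -10.94   0.24] rot [0.01 0.01 8.84]
```

Call:
drive_tool:
  plan:
    - {"offset":[-2.4,-1.8,0],"delta_rot":[0,0,1.5],"jaw":8.7}
    - {"offset":[-4.9,-3.7,0],"delta_rot":[0,0,3],"jaw":8.7}
    - {"offset":[-7.3,-5.5,0],"delta_rot":[0,0,4.5],"jaw":8.7}
    - {"offset":[-9.8,-7.3,0],"delta_rot":[0,0,6],"jaw":8.7}
    - {"offset":[-12,-9.1,0.1],"delta_rot":[0,0,7.5],"jaw":8.7}
    - {"offset":[-13.8,-10.4,0.2],"delta_rot":[0,0,8.5],"jaw":8.7}
    - {"offset":[-14.5,-10.9,0.2],"delta_rot":[0,0,8.8],"jaw":8.7}
    - {"offset":[-14.5,-10.9,0.2],"delta_rot":[0,0,8.8],"jaw":8.7}

```text
time: 1.48
position: [0.4592, -0.2104, 0.2204]
tool_rot: [-0.67, 0.743, 0.0, -0.0]
ft_force: [-0.0, -0.0, 0.3]
grip_width: 0.0874
```

```bash
python3 - <<'E'
from h import *
import pickle
go([.46,-.21,.22],-96.3)
o=get_obs(); im=camera("wrist")[:,:,::-1]; cv2.imwrite("pics/w1.png",im); pickle.dump(o,open("w1.pkl","wb"))
E
```

```text
t 1.48 pos [ 0.4592 -0.2104  0.2204] psi -95.94 F [-0.  -0.   0.3] w 0.0874 -> off [-0.05 -0.08  0.04] rot [0.03 0.02 0.36]
```

View pics/w1.png

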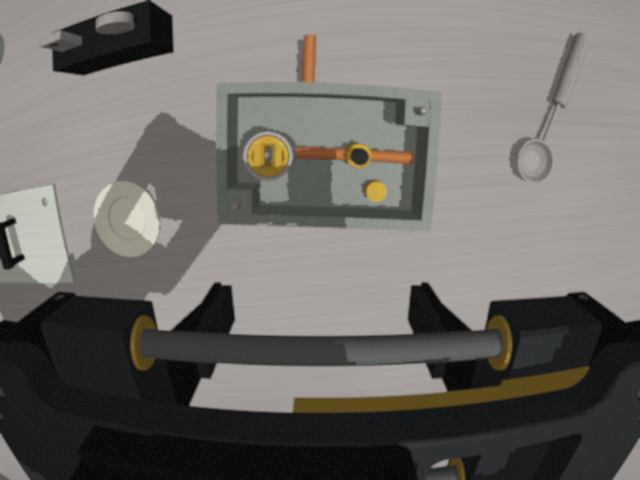

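```bash
python3 - <<'E'
from h import *
crop("pics/w1.png",205,70,455,240,3.2,"pics/w1c.png")
E
```

```text
(no output)
```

View pics/w1c.png

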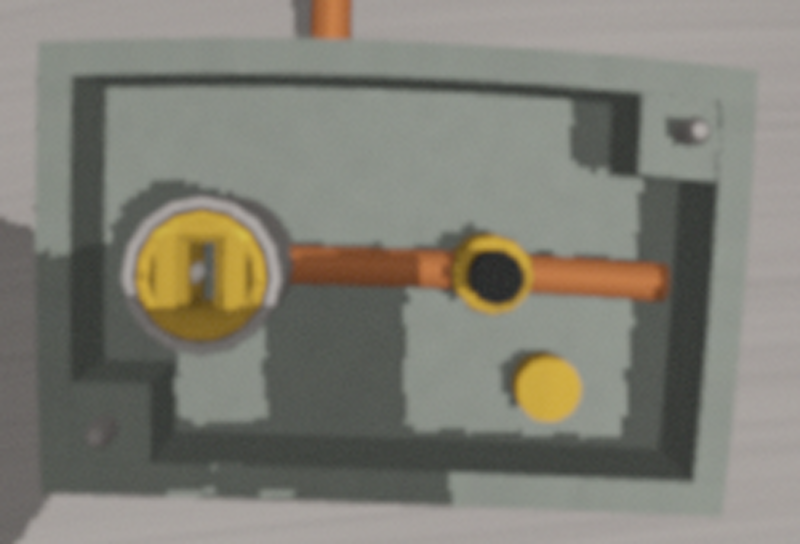

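```bash
python3 - <<'E'
from h import *
import pickle
o=pickle.load(open("w1.pkl","rb"))
W=lambda x,y:("wrist",205+x/3.2,70+y/3.2)
r=[on(*W(*a),.055,o) for a in [(38,42),(757,72),(722,515),(42,492)]]
for p in r: print("rim",p.round(4))
r=np.array(r); print("ctr",r.mean(0), "edges",[np.linalg.norm(r[i]-r[i-1]).round(4) for i in range(4)])
ang=lambda d:np.degrees(np.arctan2(d[1],d[0]))
print("yaw", ang(r[0]-r[1])-90, ang(r[3]-r[2])-90, ang(r[0]-r[3]), ang(r[1]-r[2]))
a=on(*W(695,130),.068,o);b=on(*W(92,430),.068,o);l=on(*W(201,275),.075,o)
print("pins",a,b,(a+b)/2,"dist",np.linalg.norm(a-b),"exp",np.hypot(90,160),"yaw",ang(b-a)-ang(np.array([-90,160])))
print("lock",l)
for c in [(r.mean(0)[:2]),(a+b)[:2]/2]:
    d=l[:2]-c; print(np.linalg.norm(d), ang(d)-90)
# predicted pixels for a hypothesised pose
E
```

```text
rim [ 0.5934 -0.1318  0.055 ]
rim [ 0.5654 -0.3297  0.055 ]
rim [ 0.4376 -0.3121  0.055 ]
rim [ 0.4652 -0.1143  0.055 ]
ctr [ 0.51539178 -0.22196092  0.055     ] edges [np.float64(0.1294), np.float64(0.1999), np.float64(0.129), np.float64(0.1998)]
yaw -8.048109702793283 -7.932948719433298 -7.760857522900028 -7.798118371053828
pins [ 0.54910324 -0.30628032  0.068     ] [ 0.48391812 -0.13580568  0.068     ] [ 0.51651068 -0.221043    0.068     ] dist 0.18251219398105117 exp 183.5755975068582 yaw -8.432182035188433
lock [ 0.52258946 -0.17264987  0.075     ]
0.04983358835092915 -8.304522730097787
0.04877342139929685 -7.159561734725941
```

```bash
python3 - <<'E'
from h import *
go([.418,.209,.19],-92.3)
E
```

```text
t 1.53 pos [ 0.4587 -0.2116  0.2204] psi -95.99 F [-0.2  0.1 -0.2] w 0.087 -> off [-41.41   8.44   3.03] rot [ 0.04 -0.02 -3.69]
```

Call:
drive_tool:
  plan:
    - {"offset":[-2,0.4,0.2],"delta_rot":[0,0,-0.3],"jaw":8.7}
    - {"offset":[-5.5,1.1,0.4],"delta_rot":[0,0,-0.7],"jaw":8.7}
    - {"offset":[-9.3,1.9,0.7],"delta_rot":[0,0,-1],"jaw":8.7}
    - {"offset":[-13.1,2.7,1],"delta_rot":[0,0,-1.5],"jaw":8.7}
    - {"offset":[-16.9,3.5,1.2],"delta_rot":[0,0,-2],"jaw":8.7}
    - {"offset":[-20.7,4.2,1.5],"delta_rot":[0,0,-2.3],"jaw":8.7}
    - {"offset":[-24.5,5,1.8],"delta_rot":[0,0,-2.6],"jaw":8.7}
    - {"offset":[-28.3,5.8,2.1],"delta_rot":[0,0,-3],"jaw":8.7}

```text
time: 2.2
position: [0.4313, 0.0755, 0.1996]
tool_rot: [-0.687, 0.727, -0.001, 0.0]
ft_force: [1.1, 0.4, 0.7]
grip_width: 0.087
```

Call:
drive_tool:
  plan:
    - {"offset":[-3.5,0.5,0.2],"delta_rot":[0,0,-0.2],"jaw":8.7}
    - {"offset":[-7,1.1,0.4],"delta_rot":[0,0,-0.4],"jaw":8.7}
    - {"offset":[-10,1.6,0.6],"delta_rot":[0,0,-0.5],"jaw":8.7}
    - {"offset":[-12.3,2,0.8],"delta_rot":[0,0,-0.6],"jaw":8.7}
    - {"offset":[-13.2,2.1,0.9],"delta_rot":[0,0,-0.7],"jaw":8.7}
    - {"offset":[-13.3,2.1,0.9],"delta_rot":[0,0,-0.7],"jaw":8.7}
    - {"offset":[-13.3,2.1,0.9],"delta_rot":[0,0,-0.7],"jaw":8.7}
    - {"offset":[-13.3,2.1,0.9],"delta_rot":[0,0,-0.7],"jaw":8.7}

```text
time: 2.87
position: [0.4182, 0.2081, 0.1906]
tool_rot: [-0.691, 0.722, -0.0, -0.0]
ft_force: [-0.1, -0.6, -0.3]
grip_width: 0.0872
```

```bash
python3 - <<'E'
from h import *
import pickle
for i in range(3): go([.418,.209,.19],-92.3)
o=get_obs(); im=camera("wrist")[:,:,::-1]; cv2.imwrite("pics/w2.png",im); pickle.dump(o,open("w2.pkl","wb"))
go([.418,.209,.19],-92.3)
E
```

```text
t 2.87 pos [0.4182 0.2081 0.1906] psi -92.52 F [-0.1 -0.6 -0.3] w 0.0872 -> off [-0.09  0.02  0.06] rot [-0.01 -0.04 -0.22]
t 2.87 pos [0.4182 0.2081 0.1906] psi -92.52 F [-0.1 -0.6 -0.3] w 0.0872 -> off [-0.09  0.02  0.06] rot [-0.01 -0.04 -0.22]
t 2.87 pos [0.4182 0.2081 0.1906] psi -92.52 F [-0.1 -0.6 -0.3] w 0.0872 -> off [-0.09  0.02  0.06] rot [-0.01 -0.04 -0.22]
t 2.92 pos [0.4181 0.208  0.1906] psi -92.55 F [-0.7 -0.8 -0.3] w 0.0869 -> off [-0.1   0.01  0.06] rot [-0.   -0.03 -0.25]
```

View pics/w2.png

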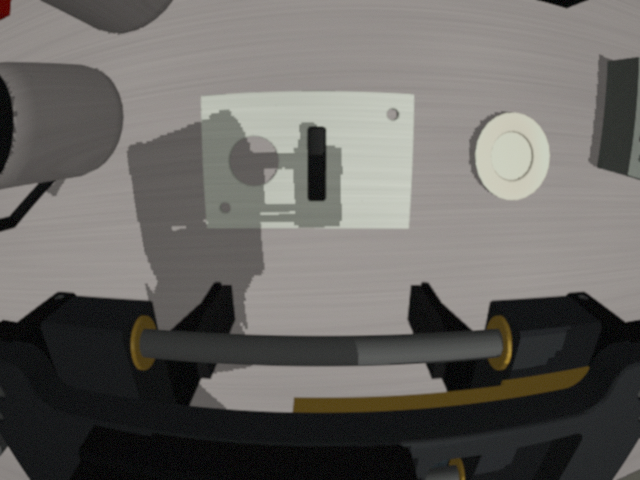

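```bash
python3 - <<'E'
from h import *
crop("pics/w2.png",190,80,430,240,3.33,"pics/w2c.png")
E
```

```text
(no output)
```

View pics/w2c.png

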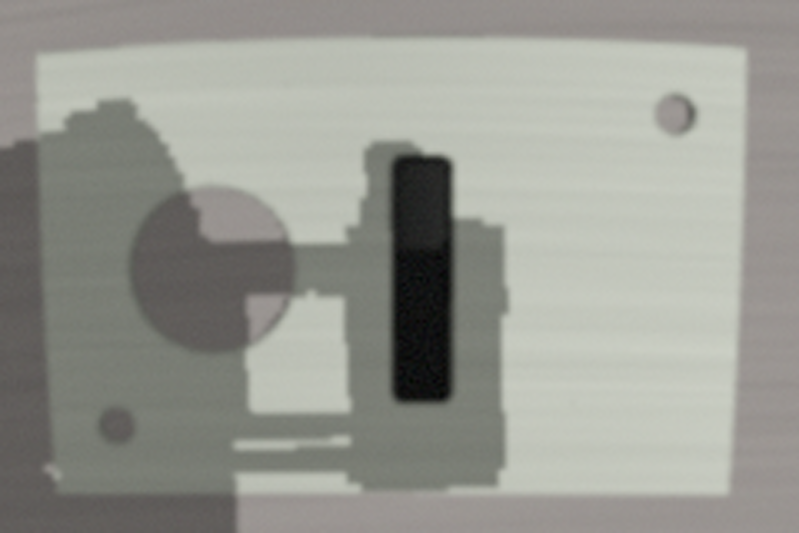

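```bash
python3 - <<'E'
from h import *
import pickle
o=pickle.load(open("w2.pkl","rb"))
W=lambda x,y:("wrist",190+x/3.33,80+y/3.33)
r=np.array([on(*W(*a),.006,o) for a in [(36,54),(748,48),(729,495),(55,495)]])
print(r.round(4)); print("ctr",r.mean(0), "edges",[np.linalg.norm(r[i]-r[i-1]).round(4) for i in range(4)])
ang=lambda d:np.degrees(np.arctan2(d[1],d[0]))
print("yaw", ang(r[0]-r[1])-90, ang(r[3]-r[2])-90, ang(r[0]-r[3]), ang(r[1]-r[2]))
a=on(*W(676,114),.006,o);b=on(*W(117,426),.006,o);l=on(*W(212,269),.006,o)
print("holes",(a+b)/2,"dist",np.linalg.norm(a-b),"yaw",ang(b-a)-ang(np.array([-90,160])))
c=((a+b)/2)[:2];d=l[:2]-c;print("big",l,np.linalg.norm(d), ang(d)-90)
t=on(*W(422,156),.044,o);u=on(*W(422,402),.044,o);print("bar",(t+u)/2,np.linalg.norm(t-u),ang(t-u))
E
```

```text
[[0.5397 0.3163 0.006 ]
 [0.5307 0.1156 0.006 ]
 [0.4003 0.1219 0.006 ]
 [0.4094 0.3229 0.006 ]]
ctr [0.47003036 0.21917134 0.006     ] edges [np.float64(0.1304), np.float64(0.2009), np.float64(0.1305), np.float64(0.2012)]
yaw -2.5738552173855 -2.5908608028605755 -2.8867241805979176 -2.771381729185143
holes [0.47043411 0.21901168 0.006     ] dist 0.18351203870154717 yaw -2.740010258110587
big [0.47311596 0.26888846 0.006     ] 0.04994883270237299 -3.077799607723307
bar [0.47010911 0.20929372 0.044     ] 0.06219986411186831 -2.6294594160475575
```

```bash
python3 - <<'E'
from h import *
go([.470,.209,.017],-92.7)
E
```

```text
t 2.92 pos [0.4181 0.208  0.1906] psi -92.55 F [-0.7 -0.8 -0.3] w 0.0869 -> off [-0.34 -5.18 17.36] rot [-0.   -0.03  0.15]
```

Call:
drive_tool:
  plan:
    - {"offset":[-0.1,-1.7,2],"delta_rot":[0,0,0.15],"jaw":8.7}
    - {"offset":[-0.2,-3.4,5],"delta_rot":[0,0,0.15],"jaw":8.7}
    - {"offset":[-0.3,-5.1,8],"delta_rot":[0,0,0.15],"jaw":8.7}
    - {"offset":[-0.34,-5.2,11],"delta_rot":[0,0,0.15],"jaw":8.7}
    - {"offset":[-0.34,-5.2,13.5],"delta_rot":[0,0,0.15],"jaw":8.7}
    - {"offset":[-0.34,-5.2,15.5],"delta_rot":[0,0,0.15],"jaw":8.7}
    - {"offset":[-0.34,-5.2,17],"delta_rot":[0,0,0.15],"jaw":8.7}
    - {"offset":[-0.34,-5.2,17.3],"delta_rot":[0,0,0.15],"jaw":8.7}

```text
time: 3.58
position: [0.4687, 0.2089, 0.0152]
tool_rot: [-0.69, 0.724, 0.001, -0.002]
ft_force: [-0.5, -0.1, 0.6]
grip_width: 0.0869
```

```bash
python3 - <<'E'
from h import *
go([.470,.209,.017],-92.7)
im=camera("wrist")[:,:,::-1]; cv2.imwrite("pics/w3.png",im)
E
```

```text
t 3.58 pos [0.4687 0.2089 0.0152] psi -92.71 F [-0.5 -0.1  0.6] w 0.0869 -> off [-0.02 -0.13 -0.18] rot [ 0.27 -0.08 -0.01]
```

View pics/w3.png

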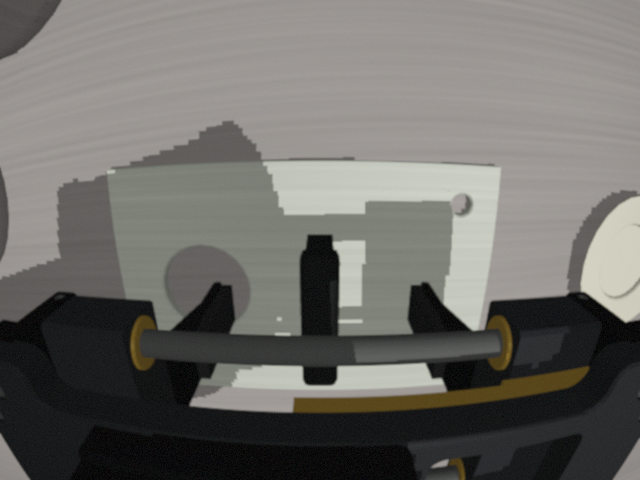

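The bar at (320,315) is centred between the fingers. I'll close on it.

Call:
drive_tool:
  plan:
    - {"offset":[0,0,-0.2],"delta_rot":[0,0,0],"jaw":5}
    - {"offset":[0,0,-0.2],"delta_rot":[0,0,0],"jaw":2.5}
    - {"offset":[0,0,-0.2],"delta_rot":[0,0,0],"jaw":1.2}
    - {"offset":[0,0,-0.2],"delta_rot":[0,0,0],"jaw":1.0}
    - {"offset":[0,0,-0.2],"delta_rot":[0,0,0],"jaw":1.0}
    - {"offset":[0,0,-0.2],"delta_rot":[0,0,0],"jaw":1.0}
    - {"offset":[0,0,-0.2],"delta_rot":[0,0,0],"jaw":1.0}
    - {"offset":[0,0,-0.2],"delta_rot":[0,0,0],"jaw":1.0}
  squeeze: 45

```text
time: 4.3
position: [0.4697, 0.2109, 0.0197]
tool_rot: [-0.691, 0.723, -0.0, 0.0]
ft_force: [-0.1, -1.1, -0.3]
grip_width: 0.0413
```

Call:
drive_tool:
  plan:
    - {"offset":[0,0,-0.3],"delta_rot":[0,0,0],"jaw":1}
    - {"offset":[0,0,-1],"delta_rot":[0,0,0],"jaw":1}
    - {"offset":[0,0,-2.5],"delta_rot":[0,0,0],"jaw":1}
    - {"offset":[0,0,-4.5],"delta_rot":[0,0,0],"jaw":1.0}
    - {"offset":[0,0,-7],"delta_rot":[0,0,0],"jaw":1.0}
    - {"offset":[0,0,-9.5],"delta_rot":[0,0,0],"jaw":1.0}
    - {"offset":[0,0,-11.5],"delta_rot":[0,0,0],"jaw":1.0}
    - {"offset":[0,0,-12.5],"delta_rot":[0,0,0],"jaw":1.0}

```text
time: 4.97
position: [0.471, 0.2111, 0.1475]
tool_rot: [-0.691, 0.723, -0.001, 0.002]
ft_force: [1.1, 0.4, 0.3]
grip_width: 0.0102
```

```bash
python3 - <<'E'
from h import *
import pickle
o=get_obs();im=camera("wrist")[:,:,::-1]; cv2.imwrite("pics/w4.png",im);pickle.dump(o,open("w4.pkl","wb"))
go([.470,.209,.2],-92.7,o)
go([.470,.209,.2],-92.7)
E
```

```text
t 4.97 pos [0.471  0.2111 0.1475] psi -92.58 F [1.1 0.4 0.3] w 0.0102 -> off [ 0.21  0.07 -5.25] rot [-0.27  0.07  0.12]
t 5.02 pos [0.4716 0.2113 0.1482] psi -92.57 F [-0.1 -1.1  1. ] w 0.0098 -> off [ 0.23  0.12 -5.18] rot [-0.37  0.1   0.13]
```

View pics/w4.png

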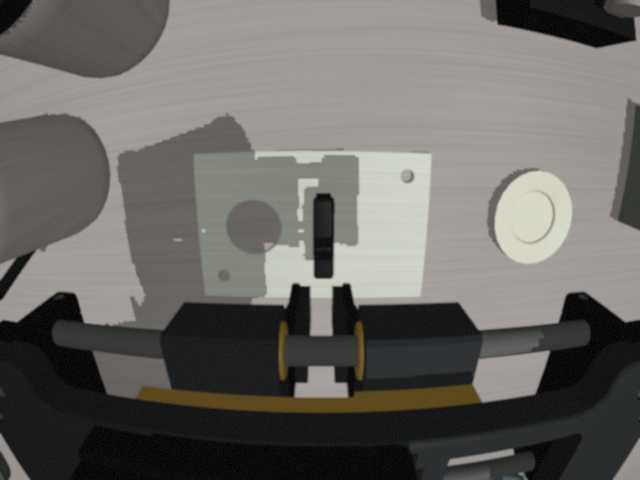

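The fingers are slower than I allowed for (about 70 mm/s), so the lift came before they had closed. The cover still lies at (313,224). I'll check whether it moved, then repeat.

```bash
python3 - <<'E'
from h import *
import pickle
crop("pics/w4.png",180,140,450,310,2.96,"pics/w4c.png")
E
```

```text
(no output)
```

View pics/w4c.png

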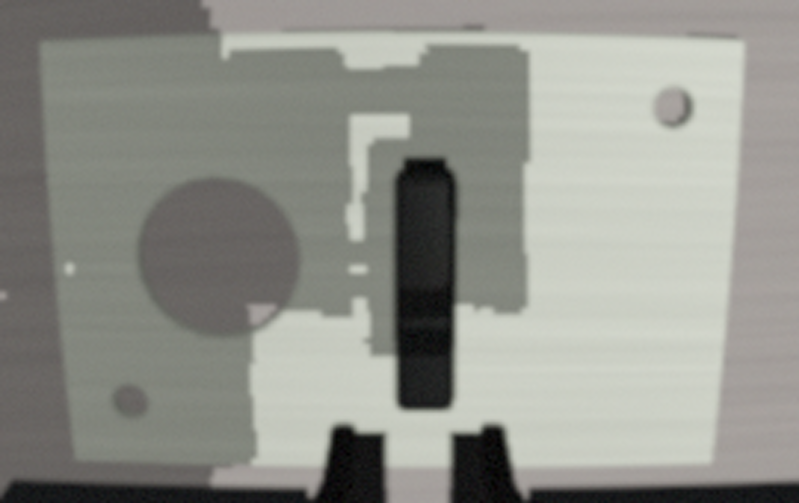

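```bash
python3 - <<'E'
from h import *
import pickle
o=pickle.load(open("w4.pkl","rb"))
W=lambda x,y:("wrist",180+x/2.96,140+y/2.96)
r=np.array([on(*W(*a),.006,o) for a in [(39,40),(745,40),(714,463),(75,461)]])
print("ctr",r.mean(0), "edges",[np.linalg.norm(r[i]-r[i-1]).round(4) for i in range(4)])
ang=lambda d:np.degrees(np.arctan2(d[1],d[0]))
a=on(*W(672,107),.006,o);b=on(*W(130,401),.006,o);l=on(*W(219,256),.006,o)
print("holes",(a+b)/2,"dist",np.linalg.norm(a-b),"yaw",ang(b-a)-ang(np.array([-90,160])))
t=on(*W(426,170),.044,o);u=on(*W(425,408),.044,o);print("bar",(t+u)/2,np.linalg.norm(t-u),ang(t-u))
go([.4705,.209,.0185],-92.7)
E
```

```text
ctr [0.47028189 0.21905312 0.006     ] edges [np.float64(0.131), np.float64(0.2007), np.float64(0.1304), np.float64(0.2014)]
holes [0.47066918 0.21940142 0.006     ] dist 0.183093163396964 yaw -2.7229475186109653
bar [0.47145198 0.20923644 0.044     ] 0.06301353269416948 -2.680835052129813
t 5.02 pos [0.4716 0.2113 0.1482] psi -92.57 F [-0.1 -1.1  1. ] w 0.0098 -> off [ 0.26  0.19 12.97] rot [-0.37  0.1   0.13]
```

Call:
drive_tool:
  plan:
    - {"offset":[0.1,0.1,0.5],"delta_rot":[0,0,0.1],"jaw":5}
    - {"offset":[0.2,0.1,1],"delta_rot":[0,0,0.1],"jaw":5}
    - {"offset":[0.2,0.1,2],"delta_rot":[0,0,0.1],"jaw":5}
    - {"offset":[0.2,0.1,4],"delta_rot":[0,0,0.1],"jaw":5.0}
    - {"offset":[0.2,0.1,6.5],"delta_rot":[0,0,0.1],"jaw":5.0}
    - {"offset":[0.2,0.1,9],"delta_rot":[0,0,0.1],"jaw":5.0}
    - {"offset":[0.2,0.1,11],"delta_rot":[0,0,0.1],"jaw":5.0}
    - {"offset":[0.2,0.1,12.4],"delta_rot":[0,0,0.1],"jaw":5.0}

```text
time: 5.68
position: [0.4659, 0.2081, 0.0164]
tool_rot: [-0.69, 0.724, 0.002, -0.003]
ft_force: [-0.1, 0.2, 0.9]
grip_width: 0.0481
```

Call:
drive_tool:
  plan:
    - {"offset":[0,0,0.4],"delta_rot":[0,0,0],"jaw":3}
    - {"offset":[0,0,0.5],"delta_rot":[0,0,0],"jaw":1}
    - {"offset":[0,0,0.5],"delta_rot":[0,0,0],"jaw":1}
    - {"offset":[0,0,0.5],"delta_rot":[0,0,0],"jaw":1.0}
    - {"offset":[0,0,0.5],"delta_rot":[0,0,0],"jaw":1.0}
    - {"offset":[0,0,0.5],"delta_rot":[0,0,0],"jaw":1.0}
    - {"offset":[0,0,0.5],"delta_rot":[0,0,0],"jaw":1.0}
    - {"offset":[0,0,0.5],"delta_rot":[0,0,0],"jaw":1.0}
  squeeze: 45

```text
time: 6.35
position: [0.4692, 0.2091, 0.0164]
tool_rot: [-0.69, 0.723, -0.0, 0.001]
ft_force: [-1.1, 0.5, 4.2]
grip_width: 0.0153
```

Call:
drive_tool:
  plan:
    - {"offset":[0,0,0],"delta_rot":[0,0,0],"jaw":1}
    - {"offset":[0,0,0],"delta_rot":[0,0,0],"jaw":1}
    - {"offset":[0,0,-0.5],"delta_rot":[0,0,0],"jaw":1}
    - {"offset":[0,0,-1.5],"delta_rot":[0,0,0],"jaw":1.0}
    - {"offset":[0,0,-3.5],"delta_rot":[0,0,0],"jaw":1.0}
    - {"offset":[0,0,-6],"delta_rot":[0,0,0],"jaw":1.0}
    - {"offset":[0,0,-8.5],"delta_rot":[0,0,0],"jaw":1.0}
    - {"offset":[0,0,-11],"delta_rot":[0,0,0],"jaw":1.0}

```text
time: 7.02
position: [0.4674, 0.2085, 0.1265]
tool_rot: [-0.69, 0.723, 0.001, -0.001]
ft_force: [0.6, 0.3, -5.1]
grip_width: 0.0154
```

Call:
drive_tool:
  plan:
    - {"offset":[0,0,-1.2],"delta_rot":[0,0,0],"jaw":1}
    - {"offset":[0,0,-1.5],"delta_rot":[0,0,0],"jaw":1}
    - {"offset":[0,0,-1.5],"delta_rot":[0,0,0],"jaw":1}
    - {"offset":[0,0,-1.5],"delta_rot":[0,0,0],"jaw":1.0}
    - {"offset":[0,0,-1.5],"delta_rot":[0,0,0],"jaw":1.0}
    - {"offset":[0,0,-1.5],"delta_rot":[0,0,0],"jaw":1.0}
    - {"offset":[0,0,-1.5],"delta_rot":[0,0,0],"jaw":1.0}
    - {"offset":[0,0,-1.5],"delta_rot":[0,0,0],"jaw":1.0}

```text
time: 7.68
position: [0.4682, 0.2087, 0.1398]
tool_rot: [-0.69, 0.723, 0.0, -0.001]
ft_force: [0.1, -0.6, -4.2]
grip_width: 0.0152
```

```bash
python3 - <<'E'
from h import *
import pickle
o=get_obs();im=camera("wrist")[:,:,::-1]; cv2.imwrite("pics/w5.png",im);pickle.dump(o,open("w5.pkl","wb"))
go([.470,.209,.2],-92.7,o)
go([.470,.209,.2],-92.7)
E
```

```text
t 7.68 pos [0.4682 0.2087 0.1398] psi -92.68 F [ 0.1 -0.6 -4.2] w 0.0152 -> off [-0.04 -0.17 -6.02] rot [ 0.1  -0.03  0.02]
t 7.73 pos [0.4683 0.2087 0.1399] psi -92.69 F [ 0.2 -0.  -5.4] w 0.0152 -> off [-0.03 -0.16 -6.01] rot [ 0.07 -0.02  0.01]
```

View pics/w5.png

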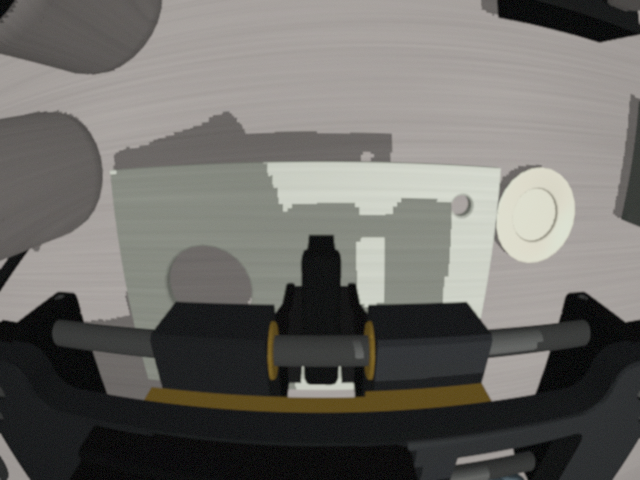

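```bash
python3 - <<'E'
from h import *
crop("pics/w5.png",100,150,520,400,1.9,"pics/w5c.png")
T=C["wrist"]["tool_from_camera"];I={"tool_rot":[0,0,0,1],"position":np.zeros(3)}
E
python3 - <<'E'
from h import *
im=cv2.imread("pics/w5.png")
crop(im,100,155,270,235,4.6,"pics/w5l.png");crop(im,400,155,520,245,6,"pics/w5r.png")
E
```

```text
(no output)
```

View pics/w5c.png

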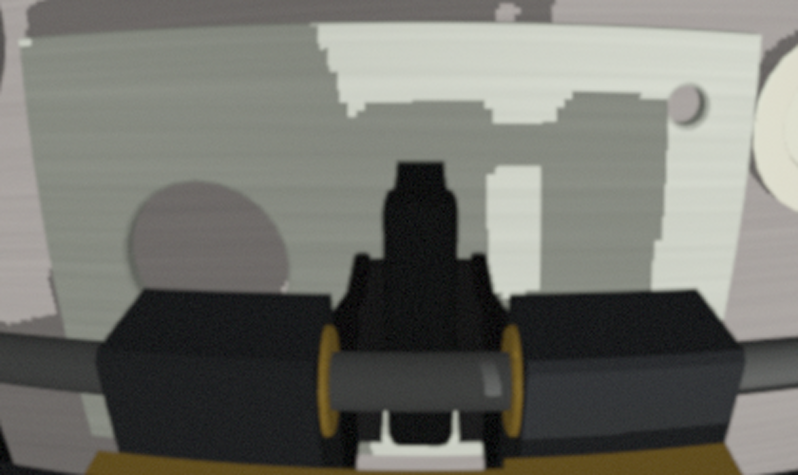

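View pics/w5r.png

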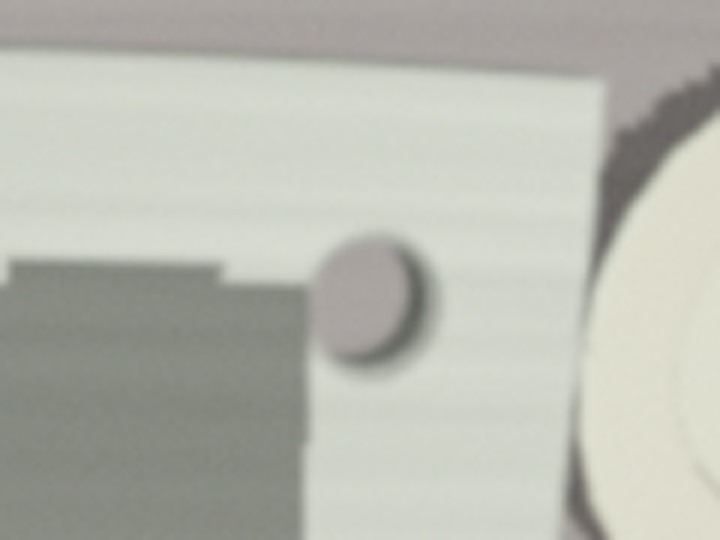

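View pics/w5l.png

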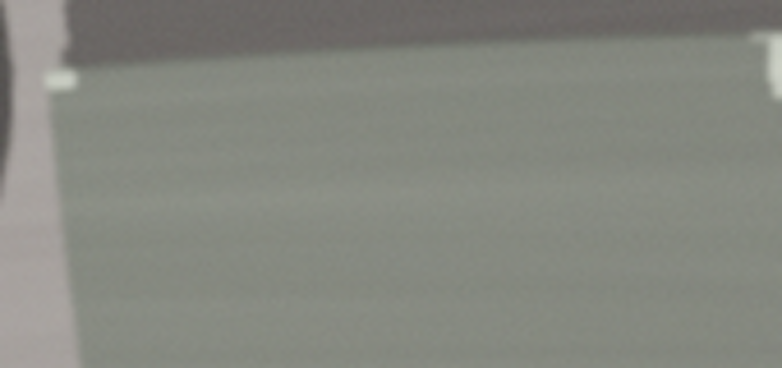

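```bash
python3 - <<'E'
from h import *
T={"tool_rot":[0,0,0,1],"position":np.zeros(3)}
f=lambda u,v,d:on("wrist",u,v,d,T)
ang=lambda d:np.degrees(np.arctan2(d[1],d[0]))
for d in (.008,.010,.012,.014,.016):
    L,Rr,H,B=f(110.2,170.2,d),f(500.8,168,d),f(462.2,205.7,d),f(209.5,286.6,d)
    print(d,"edge",np.linalg.norm(L-Rr).round(4),ang(Rr-L).round(2),"hole",H.round(4),"mid far",((L+Rr)/2).round(4),"hole-corner",(H-Rr).round(4),"hole-big",(H-B).round(4))
E
```

```text
0.008 edge 0.1973 0.03 hole [ 0.0693 -0.0463  0.008 ] mid far [-0.0095 -0.0662  0.008 ] hole-corner [-0.0198  0.0198  0.    ] hole-big [ 0.1272 -0.0429  0.    ]
0.01 edge 0.1996 0.03 hole [ 0.0701 -0.0459  0.01  ] mid far [-0.0097 -0.066   0.01  ] hole-corner [-0.0201  0.02    0.    ] hole-big [ 0.1287 -0.0434  0.    ]
0.012 edge 0.2019 0.03 hole [ 0.0709 -0.0455  0.012 ] mid far [-0.0098 -0.0658  0.012 ] hole-corner [-0.0203  0.0202  0.    ] hole-big [ 0.1302 -0.0439  0.    ]
0.014 edge 0.2042 0.03 hole [ 0.0717 -0.0451  0.014 ] mid far [-0.0099 -0.0656  0.014 ] hole-corner [-0.0205  0.0205  0.    ] hole-big [ 0.1317 -0.0444  0.    ]
0.016 edge 0.2065 0.03 hole [ 0.0725 -0.0447  0.016 ] mid far [-0.01   -0.0655  0.016 ] hole-corner [-0.0208  0.0207  0.    ] hole-big [ 0.1332 -0.0449  0.    ]
```

```bash
python3 - <<'E'
from h import *
go([.5137,-.2312,.14],-97.9)
E
```

```text
t 7.73 pos [0.4683 0.2087 0.1399] psi -92.69 F [ 0.2 -0.  -5.4] w 0.0152 -> off [43.73 -6.59 -0.  ] rot [ 0.07 -0.02  5.21]
```

Call:
drive_tool:
  plan:
    - {"offset":[1,0,-0.5],"delta_rot":[0,0,0],"jaw":1}
    - {"offset":[3,-0.4,-1],"delta_rot":[0,0,0.5],"jaw":1}
    - {"offset":[6,-0.9,-1],"delta_rot":[0,0,1],"jaw":1}
    - {"offset":[9,-1.4,-1],"delta_rot":[0,0,1.5],"jaw":1}
    - {"offset":[12,-1.8,-1],"delta_rot":[0,0,2],"jaw":1}
    - {"offset":[15,-2.3,-1],"delta_rot":[0,0,2.5],"jaw":1}
    - {"offset":[18,-2.7,-1],"delta_rot":[0,0,3],"jaw":1}
    - {"offset":[21,-3.2,-1],"delta_rot":[0,0,3.5],"jaw":1}

```text
time: 8.4
position: [0.4903, -0.0045, 0.1509]
tool_rot: [-0.668, 0.744, -0.0, -0.0]
ft_force: [0.0, 1.0, -5.6]
grip_width: 0.0153
```

```bash
python3 - <<'E'
from h import *
go([.5137,-.2312,.14],-97.9)
E
```

```text
t 8.4 pos [ 0.4903 -0.0045  0.1509] psi -96.21 F [ 0.   1.  -5.6] w 0.0153 -> off [22.28 -4.78  1.1 ] rot [ 0.01 -0.02  1.69]
```

Call:
drive_tool:
  plan:
    - {"offset":[3,-0.6,0.1],"delta_rot":[0,0,0.2],"jaw":1}
    - {"offset":[6.5,-1.3,0.3],"delta_rot":[0,0,0.5],"jaw":1}
    - {"offset":[10,-2,0.5],"delta_rot":[0,0,0.8],"jaw":1}
    - {"offset":[13.5,-2.8,0.7],"delta_rot":[0,0,1],"jaw":1}
    - {"offset":[17,-3.6,0.9],"delta_rot":[0,0,1.3],"jaw":1}
    - {"offset":[20,-4.3,1],"delta_rot":[0,0,1.5],"jaw":1}
    - {"offset":[22,-4.7,1.1],"delta_rot":[0,0,1.6],"jaw":1}
    - {"offset":[22.5,-4.8,1.1],"delta_rot":[0,0,1.7],"jaw":1}

```text
time: 9.07
position: [0.515, -0.2368, 0.1399]
tool_rot: [-0.655, 0.755, -0.002, -0.0]
ft_force: [0.2, 0.0, -4.2]
grip_width: 0.0157
```

Call:
drive_tool:
  plan:
    - {"offset":[0,0,0],"delta_rot":[0,0,0],"jaw":1}
    - {"offset":[0,0,0],"delta_rot":[0,0,0],"jaw":1}
    - {"offset":[0,0,0],"delta_rot":[0,0,0],"jaw":1}
    - {"offset":[0,0,0],"delta_rot":[0,0,0],"jaw":1}
    - {"offset":[0,0,0],"delta_rot":[0,0,0],"jaw":1}
    - {"offset":[0,0,0],"delta_rot":[0,0,0],"jaw":1}
    - {"offset":[0,0,0],"delta_rot":[0,0,0],"jaw":1}
    - {"offset":[0,0,0],"delta_rot":[0,0,0],"jaw":1}

```text
time: 9.73
position: [0.5144, -0.2309, 0.1396]
tool_rot: [-0.657, 0.754, -0.0, 0.0]
ft_force: [0.0, -0.3, -4.5]
grip_width: 0.0153
```

```bash
python3 - <<'E'
from h import *
import pickle
go([.5137,-.2312,.14],-97.9)
o=get_obs();im=camera("wrist")[:,:,::-1]; cv2.imwrite("pics/w6.png",im);pickle.dump(o,open("w6.pkl","wb"))
a=camera("scene")[:,:,::-1];b=camera("side")[:,:,::-1];cv2.imwrite("pics/sc6.png",a);cv2.imwrite("pics/sd6.png",b)
go([.5137,-.2312,.14],-97.9)
A=cv2.resize(a[190:270,180:310],(800,492),interpolation=cv2.INTER_CUBIC);cv2.imwrite("pics/sc6c.png",A)
E
```

```text
t 9.73 pos [ 0.5144 -0.2309  0.1396] psi -97.84 F [ 0.  -0.3 -4.5] w 0.0153 -> off [ 0.04  0.06 -0.04] rot [-0.   -0.    0.06]
t 9.88 pos [ 0.5143 -0.2312  0.1396] psi -97.87 F [-0.3 -0.2 -4.2] w 0.0155 -> off [ 0.    0.06 -0.04] rot [-0.   -0.    0.03]
```

View pics/w6.png

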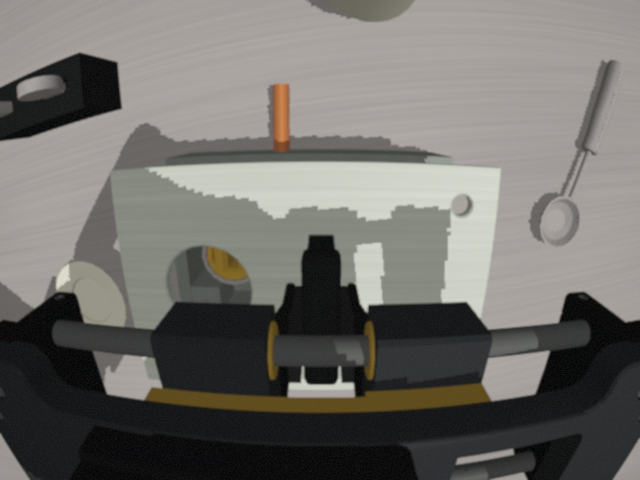

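View pics/sc6c.png

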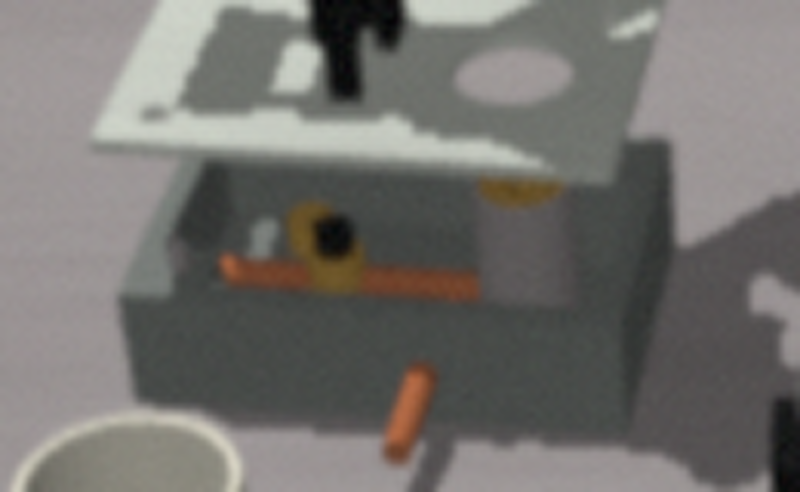

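```bash
python3 - <<'E'
from h import *
import pickle
o=pickle.load(open("w6.pkl","rb"))
im=cv2.imread("pics/w6.png")
B=np.array([.516,-.2216,0]);Rz=R.from_euler("z",-7.9,degrees=True)
P=lambda x,y,z:proj("wrist",B+Rz.apply([x/1e3,y/1e3,z/1e3]),o)
s=4
big=cv2.resize(im,None,fx=s,fy=s,interpolation=cv2.INTER_CUBIC)
for pts,col in [([P(65,y,55) for y in np.linspace(-100,100,60)],(0,0,255)),([P(21*np.cos(t),50+21*np.sin(t),75) for t in np.linspace(0,6.28,60)],(255,0,0))]:
    cv2.polylines(big,[np.int32(np.array(pts)*s+s/2)],False,col,1)
cv2.imwrite("pics/w6o.png",cv2.resize(big[130*s:310*s,150*s:280*s],None,fx=.8,fy=.8)); 
cv2.imwrite("pics/w6p.png",big[140*s:220*s,400*s:500*s])
E
```

```text
(no output)
```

View pics/w6o.png

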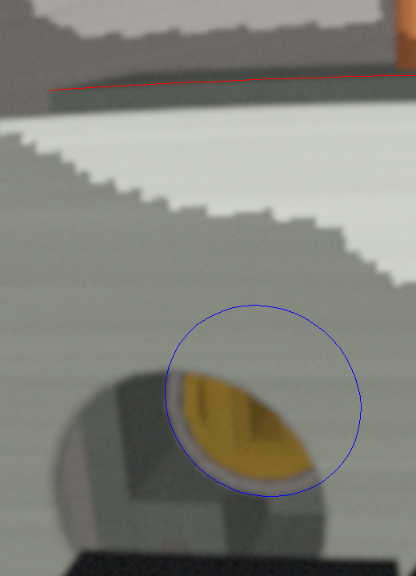

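View pics/w6p.png

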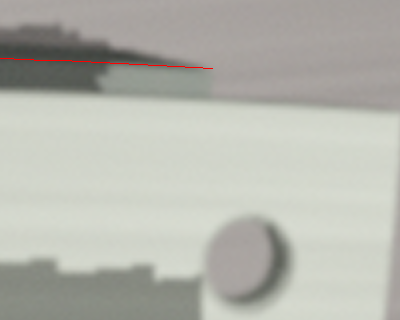

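The projected rim (red) and switch (blue) match the picture to within about a pixel, so the box pose holds. I'll descend.

Call:
drive_tool:
  plan:
    - {"offset":[0,0.05,0.5],"delta_rot":[0,0,0],"jaw":1}
    - {"offset":[0,0.05,1.3],"delta_rot":[0,0,0],"jaw":1}
    - {"offset":[0,0.05,2.2],"delta_rot":[0,0,0],"jaw":1}
    - {"offset":[0,0.05,3.1],"delta_rot":[0,0,0],"jaw":1}
    - {"offset":[0,0.05,4],"delta_rot":[0,0,0],"jaw":1}
    - {"offset":[0,0.05,4.6],"delta_rot":[0,0,0],"jaw":1}
    - {"offset":[0,0.05,4.8],"delta_rot":[0,0,0],"jaw":1}
    - {"offset":[0,0.05,4.8],"delta_rot":[0,0,0],"jaw":1}

```text
time: 10.55
position: [0.5133, -0.231, 0.0905]
tool_rot: [-0.657, 0.754, 0.001, -0.0]
ft_force: [0.3, -0.4, -4.1]
grip_width: 0.0154
```

```bash
python3 - <<'E'
from h import *
import pickle
o=get_obs();im=camera("wrist")[:,:,::-1]; cv2.imwrite("pics/w7.png",im);pickle.dump(o,open("w7.pkl","wb"))
go([.5137,-.2312,.0715],-97.9)
B=np.array([.516,-.2216,0]);Rz=R.from_euler("z",-7.9,degrees=True)
P=lambda x,y,z:proj("wrist",B+Rz.apply([x/1e3,y/1e3,z/1e3]),o)
s=6
big=cv2.resize(im,None,fx=s,fy=s,interpolation=cv2.INTER_CUBIC)
ci=lambda x,y,r,z:[P(x+r*np.cos(t),y+r*np.sin(t),z) for t in np.linspace(0,6.28,60)]
for pts in [[P(65,y,55) for y in np.linspace(-100,100,60)],ci(0,50,21,75),ci(45,-80,4,60)]:
    cv2.polylines(big,[np.int32(np.array(pts)*s+s/2)],False,(0,0,255),1)
A=big[150*s:230*s,440*s:510*s];Bq=big[150*s:310*s,150*s:280*s];Bq=cv2.resize(Bq,(390,480));cv2.imwrite("pics/w7o.png",np.hstack([A[:480],Bq]))
E
```

```text
t 10.6 pos [ 0.5137 -0.2312  0.0911] psi -97.88 F [ 0.  -0.1 -4.5] w 0.0153 -> off [ 0.   -0.    1.96] rot [0.04 0.02 0.02]
```

View pics/w7o.png

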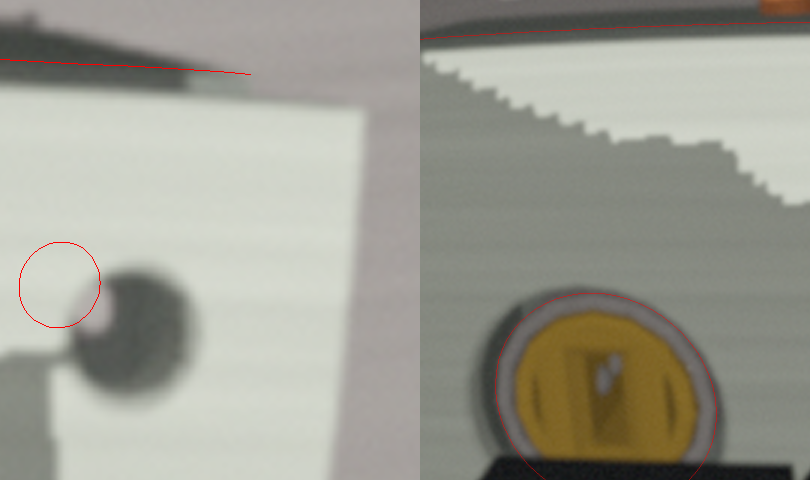

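Call:
drive_tool:
  plan:
    - {"offset":[0,0,0.2],"delta_rot":[0,0,0],"jaw":1}
    - {"offset":[0,0,0.4],"delta_rot":[0,0,0],"jaw":1}
    - {"offset":[0,0,0.6],"delta_rot":[0,0,0],"jaw":1}
    - {"offset":[0,0,0.8],"delta_rot":[0,0,0],"jaw":1}
    - {"offset":[0,0,1],"delta_rot":[0,0,0],"jaw":1}
    - {"offset":[0,0,1.2],"delta_rot":[0,0,0],"jaw":1}
    - {"offset":[0,0,1.3],"delta_rot":[0,0,0],"jaw":1}
    - {"offset":[0,0,1.3],"delta_rot":[0,0,0],"jaw":1}

```text
time: 11.27
position: [0.5136, -0.2311, 0.0782]
tool_rot: [-0.657, 0.754, 0.0, -0.0]
ft_force: [0.0, 0.1, -4.4]
grip_width: 0.0152
```

```bash
python3 - <<'E'
from h import *
go([.5137,-.2312,.0715],-97.9)
print(get_obs()["moment"])
E
```

```text
t 11.27 pos [ 0.5136 -0.2311  0.0782] psi -97.88 F [ 0.   0.1 -4.4] w 0.0152 -> off [ 0.   -0.01  0.67] rot [0.03 0.02 0.02]
[-0.01063564  0.04966127 -0.00494739]
```

Call:
drive_tool:
  plan:
    - {"offset":[0,0,0.1],"delta_rot":[0,0,0],"jaw":1}
    - {"offset":[0,0,0.2],"delta_rot":[0,0,0],"jaw":1}
    - {"offset":[0,0,0.3],"delta_rot":[0,0,0],"jaw":1}
    - {"offset":[0,0,0.4],"delta_rot":[0,0,0],"jaw":1}
    - {"offset":[0,0,0.5],"delta_rot":[0,0,0],"jaw":1}
    - {"offset":[0,0,0.6],"delta_rot":[0,0,0],"jaw":1}
    - {"offset":[0,0,0.7],"delta_rot":[0,0,0],"jaw":1}
    - {"offset":[0,0,0.7],"delta_rot":[0,0,0],"jaw":1}

```text
time: 11.93
position: [0.5138, -0.2313, 0.0715]
tool_rot: [-0.657, 0.754, 0.0, 0.0]
ft_force: [-0.2, 0.2, -3.6]
grip_width: 0.0157
```

```bash
python3 - <<'E'
from h import *
go([.5137,-.2312,.0715],-97.9)
print(get_obs()["moment"])
a=camera("scene")[:,:,::-1]; cv2.imwrite("pics/sc8.png",cv2.resize(a[180:270,180:310],(800,554),interpolation=cv2.INTER_CUBIC))
E
```

```text
t 11.93 pos [ 0.5138 -0.2313  0.0715] psi -97.88 F [-0.2  0.2 -3.6] w 0.0157 -> off [-0.    0.01 -0.  ] rot [0.   0.   0.02]
[0.05417301 0.05409973 0.00771665]
```

View pics/sc8.png

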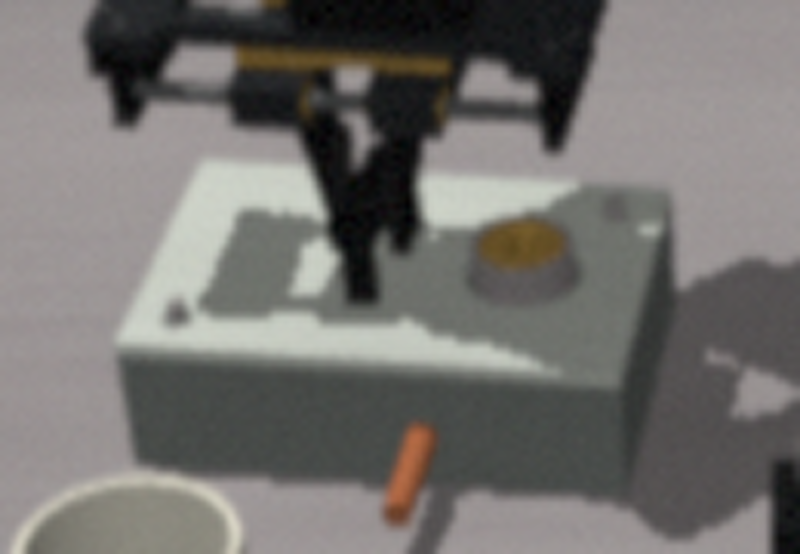

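The plate is over both pins and almost bearing on the rim. I'll press lightly until the force changes sign.

Call:
drive_tool:
  plan:
    - {"offset":[0,0,0.03],"delta_rot":[0,0,0],"jaw":1}
    - {"offset":[0,0,0.06],"delta_rot":[0,0,0],"jaw":1}
    - {"offset":[0,0,0.09],"delta_rot":[0,0,0],"jaw":1}
    - {"offset":[0,0,0.12],"delta_rot":[0,0,0],"jaw":1}
    - {"offset":[0,0,0.15],"delta_rot":[0,0,0],"jaw":1}
    - {"offset":[0,0,0.15],"delta_rot":[0,0,0],"jaw":1}
    - {"offset":[0,0,0.15],"delta_rot":[0,0,0],"jaw":1}
    - {"offset":[0,0,0.15],"delta_rot":[0,0,0],"jaw":1}

```text
time: 12.65
position: [0.5138, -0.2313, 0.0714]
tool_rot: [-0.657, 0.754, -0.0, 0.0]
ft_force: [-2.9, 1.3, 7.0]
grip_width: 0.0153
```

Flush: z has stopped at 71.4 mm while the force rises to +7 N. I'll release with only a 3 cm opening, so the fingers stay clear of the switch, and go straight up.

Call:
drive_tool:
  plan:
    - {"offset":[0,0,0.05],"delta_rot":[0,0,0],"jaw":3}
    - {"offset":[0,0,0],"delta_rot":[0,0,0],"jaw":3}
    - {"offset":[0,0,0],"delta_rot":[0,0,0],"jaw":3}
    - {"offset":[0,0,0],"delta_rot":[0,0,0],"jaw":3}
    - {"offset":[0,0,0],"delta_rot":[0,0,0],"jaw":3}
    - {"offset":[0,0,0],"delta_rot":[0,0,0],"jaw":3}
    - {"offset":[0,0,-0.3],"delta_rot":[0,0,0],"jaw":3}
    - {"offset":[0,0,-1],"delta_rot":[0,0,0],"jaw":3}

```text
time: 13.32
position: [0.5131, -0.2308, 0.0795]
tool_rot: [-0.657, 0.754, 0.001, -0.0]
ft_force: [0.6, 0.3, -0.6]
grip_width: 0.03
```

Call:
drive_tool:
  plan:
    - {"offset":[0,0,-1],"delta_rot":[0,0,0],"jaw":3}
    - {"offset":[0,0,-2.5],"delta_rot":[0,0,0],"jaw":3}
    - {"offset":[0,0,-4.5],"delta_rot":[0,0,0],"jaw":3}
    - {"offset":[0,0,-7],"delta_rot":[0,0,0],"jaw":4}
    - {"offset":[0,0,-9],"delta_rot":[0,0,0],"jaw":5}
    - {"offset":[0,0,-11],"delta_rot":[0,0,0],"jaw":5}
    - {"offset":[0,0,-12],"delta_rot":[0,0,0],"jaw":5}
    - {"offset":[0,0,-12],"delta_rot":[0,0,0],"jaw":5}

```text
time: 13.98
position: [0.5154, -0.2323, 0.2034]
tool_rot: [-0.657, 0.754, -0.003, 0.001]
ft_force: [1.3, 0.4, 0.7]
grip_width: 0.0486
```

```bash
python3 - <<'E'
from h import *
import pickle
o=get_obs();im=camera("wrist")[:,:,::-1]; cv2.imwrite("pics/w9.png",im);pickle.dump(o,open("w9.pkl","wb"))
a=camera("side")[:,:,::-1]; cv2.imwrite("pics/sd9.png",cv2.resize(a[160:280,280:400],(600,600),interpolation=cv2.INTER_CUBIC))
go([.675,-.01,.22],-3)
E
```

```text
t 14.08 pos [ 0.5136 -0.2311  0.2002] psi -97.88 F [-1.  -0.5 -0.5] w 0.0495 -> off [-24.12 -12.96  -1.98] rot [-1.000e-02 -2.000e-02 -9.488e+01]
```

View pics/w9.png

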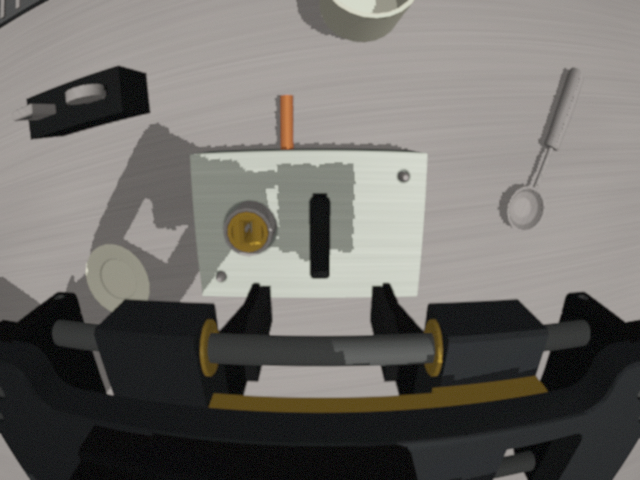

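View pics/sd9.png

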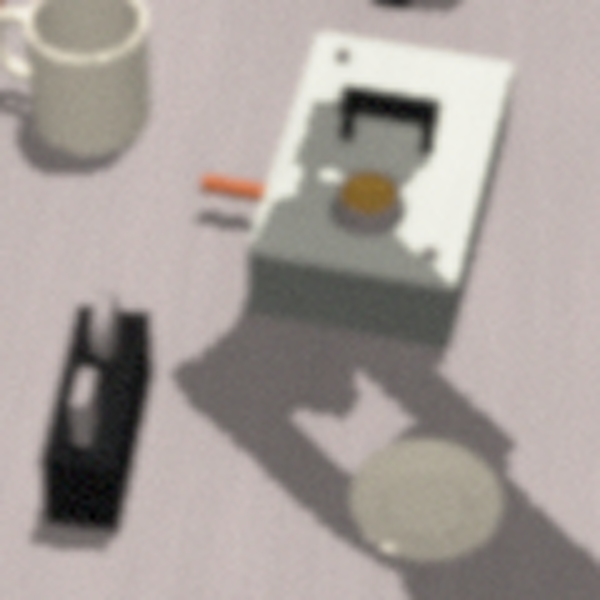

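The cover lies flush with both pins through it. In the wrist picture the switch is at (248,230). Next I'll look at the holder with the jaws turned along world x.

```bash
python3 - <<'E'
from h import *
import pickle
o=pickle.load(open("w9.pkl","rb"))
print("lock",on("wrist",248,230,.075,o))
go([.675,-.045,.2],-2.5)
E
```

```text
lock [ 0.5245377  -0.17340258  0.075     ]
t 14.08 pos [ 0.5136 -0.2311  0.2002] psi -97.88 F [-1.  -0.5 -0.5] w 0.0495 -> off [-2.065e+01 -1.344e+01  2.000e-02] rot [-1.000e-02 -2.000e-02 -9.538e+01]
```

Call:
drive_tool:
  plan:
    - {"offset":[-1,-0.6,0],"delta_rot":[0,0,-5],"jaw":5}
    - {"offset":[-3,-2,0],"delta_rot":[0,0,-11.5],"jaw":5}
    - {"offset":[-5.5,-3.5,0],"delta_rot":[0,0,-18],"jaw":5}
    - {"offset":[-8,-5,0],"delta_rot":[0,0,-24.5],"jaw":5}
    - {"offset":[-10.5,-6.7,0],"delta_rot":[0,0,-31],"jaw":5}
    - {"offset":[-13,-8.4,0],"delta_rot":[0,0,-37.5],"jaw":5}
    - {"offset":[-15.5,-10,0],"delta_rot":[0,0,-44],"jaw":5}
    - {"offset":[-17.5,-11.3,0],"delta_rot":[0,0,-51],"jaw":5}

```text
time: 14.75
position: [0.6498, -0.0713, 0.1978]
tool_rot: [0.919, -0.395, -0.002, -0.0]
ft_force: [-0.5, 0.3, -1.0]
grip_width: 0.0498
```

```bash
python3 - <<'E'
from h import *
go([.675,-.045,.2],-2.5)
E
```

```text
t 14.75 pos [ 0.6498 -0.0713  0.1978] psi -46.51 F [-0.5  0.3 -1. ] w 0.0498 -> off [-0.17 -3.63 -0.23] rot [  0.     0.21 -44.01]
```

Call:
drive_tool:
  plan:
    - {"offset":[0,-1,0],"delta_rot":[0,0,-7],"jaw":5}
    - {"offset":[-0.1,-2,-0.1],"delta_rot":[0,0,-14],"jaw":5}
    - {"offset":[-0.1,-3,-0.1],"delta_rot":[0,0,-21],"jaw":5}
    - {"offset":[-0.2,-3.6,-0.2],"delta_rot":[0,0,-28],"jaw":5}
    - {"offset":[-0.2,-3.6,-0.2],"delta_rot":[0,0,-35],"jaw":5}
    - {"offset":[-0.2,-3.6,-0.2],"delta_rot":[0,0,-40],"jaw":5}
    - {"offset":[-0.2,-3.6,-0.2],"delta_rot":[0,0,-43.5],"jaw":5}
    - {"offset":[-0.2,-3.6,-0.2],"delta_rot":[0,0,-43.5],"jaw":5}

```text
time: 15.42
position: [0.6734, -0.047, 0.1997]
tool_rot: [1.0, -0.029, -0.002, -0.0]
ft_force: [-0.2, -0.2, -0.9]
grip_width: 0.05
```

Call:
drive_tool:
  plan:
    - {"offset":[0,0,0],"delta_rot":[0,0,0],"jaw":5}
    - {"offset":[0,0,0],"delta_rot":[0,0,0],"jaw":5}
    - {"offset":[0,0,0],"delta_rot":[0,0,0],"jaw":5}
    - {"offset":[0,0,0],"delta_rot":[0,0,0],"jaw":5}
    - {"offset":[0,0,0],"delta_rot":[0,0,0],"jaw":5}
    - {"offset":[0,0,0],"delta_rot":[0,0,0],"jaw":5}
    - {"offset":[0,0,0],"delta_rot":[0,0,0],"jaw":5}
    - {"offset":[0,0,0],"delta_rot":[0,0,0],"jaw":5}

```text
time: 16.08
position: [0.6746, -0.0474, 0.2022]
tool_rot: [1.0, -0.03, 0.0, 0.0]
ft_force: [-0.9, -0.2, 0.0]
grip_width: 0.0496
```

```bash
python3 - <<'E'
from h import *
import pickle
o=get_obs();im=camera("wrist")[:,:,::-1]; cv2.imwrite("pics/w10.png",im);pickle.dump(o,open("w10.pkl","wb"))
go([.675,-.01,.22],-2.5,o)
go([.675,-.01,.22],-2.5)
E
```

```text
t 16.08 pos [ 0.6746 -0.0474  0.2022] psi -3.39 F [-0.9 -0.2  0. ] w 0.0496 -> off [-0.18 -3.73 -1.78] rot [ 0.   -0.01 -0.89]
t 16.13 pos [ 0.6746 -0.0473  0.2021] psi -3.39 F [ 0.9  0.3 -0.2] w 0.0502 -> off [-0.18 -3.73 -1.79] rot [ 0.   -0.01 -0.89]
```

View pics/w10.png

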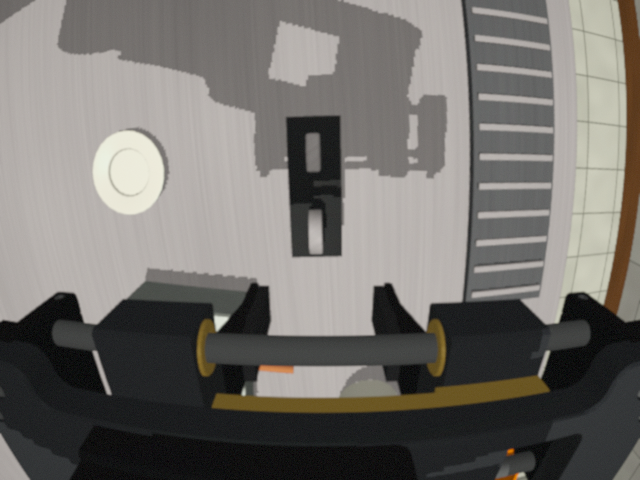

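```bash
python3 - <<'E'
from h import *
im=cv2.imread("pics/w10.png"); im=cv2.convertScaleAbs(im,alpha=1.5)
crop(im,270,105,370,265,3.7,"pics/w10c.png")
E
```

```text
(no output)
```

View pics/w10c.png

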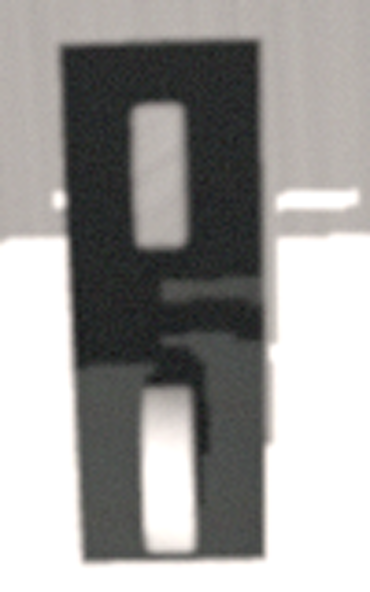

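```bash
python3 - <<'E'
from h import *
import pickle
o=pickle.load(open("w10.pkl","rb"))
W=lambda x,y:("wrist",270+x/3.7,105+y/3.7)
ang=lambda d:np.degrees(np.arctan2(d[1],d[0]))
r=np.array([on(*W(*a),.06,o) for a in [(62,43),(260,40),(264,557),(84,560)]])
print("holder",r.mean(0),[np.linalg.norm(r[i]-r[i-1]).round(4) for i in range(4)],"yaw",ang(r[0]-r[3])-90,ang(r[1]-r[2])-90,ang(r[1]-r[0]))
c=r.mean(0)
k=np.array([on(*W(*a),.098,o) for a in [(131,103),(186,103),(187,248),(134,248)]])
print("key",k.mean(0),[np.linalg.norm(k[i]-k[i-1]).round(4) for i in range(4)],"yaw",ang(k[0]-k[3])-90,ang(k[1]-k[2])-90)
y=np.radians((ang(r[0]-r[3])+ang(r[1]-r[2]))/2); print("exp slot",c[:2]+.032*np.array([np.cos(y),np.sin(y)]))
E
```

```text
holder [ 0.67089198 -0.01352431  0.06      ] [np.float64(0.1192), np.float64(0.0432), np.float64(0.1189), np.float64(0.0424)] yaw -1.967631352797639 -2.332355983722465 -2.7637754753236874
key [0.67190249 0.01846913 0.098     ] [np.float64(0.0283), np.float64(0.0105), np.float64(0.0283), np.float64(0.0103)] yaw -2.552557306107147 -3.0146810092787746
exp slot [0.67209249 0.01845317]
```

```bash
python3 - <<'E'
from h import *
go([.672,.0185,.065],-2.4)
E
```

```text
t 16.13 pos [ 0.6746 -0.0473  0.2021] psi -3.39 F [ 0.9  0.3 -0.2] w 0.0502 -> off [-0.65 -6.56 13.71] rot [ 0.   -0.01 -0.99]
```

Call:
drive_tool:
  plan:
    - {"offset":[-0.2,-2,1],"delta_rot":[0,0,-1],"jaw":5}
    - {"offset":[-0.4,-4.3,3],"delta_rot":[0,0,-1],"jaw":5}
    - {"offset":[-0.65,-6.3,5.5],"delta_rot":[0,0,-1],"jaw":5}
    - {"offset":[-0.65,-6.6,7.5],"delta_rot":[0,0,-1],"jaw":5}
    - {"offset":[-0.65,-6.6,8.5],"delta_rot":[0,0,-1],"jaw":5}
    - {"offset":[-0.65,-6.6,9],"delta_rot":[0,0,-1],"jaw":4}
    - {"offset":[-0.65,-6.6,9],"delta_rot":[0,0,-1],"jaw":4}
    - {"offset":[-0.65,-6.6,9],"delta_rot":[0,0,-1],"jaw":4}

```text
time: 16.8
position: [0.6729, 0.018, 0.1128]
tool_rot: [1.0, -0.021, 0.001, 0.0]
ft_force: [0.4, -0.2, 0.5]
grip_width: 0.0417
```

```bash
python3 - <<'E'
from h import *
im=camera("wrist")[:,:,::-1]; cv2.imwrite("pics/w11.png",im)
go([.672,.0185,.065],-2.4)
E
```

```text
t 16.85 pos [0.6732 0.0179 0.1134] psi -2.44 F [-0.4 -1.  -0.3] w 0.0412 -> off [-0.14 -0.06  4.84] rot [ 0.02 -0.15 -0.04]
```

View pics/w11.png

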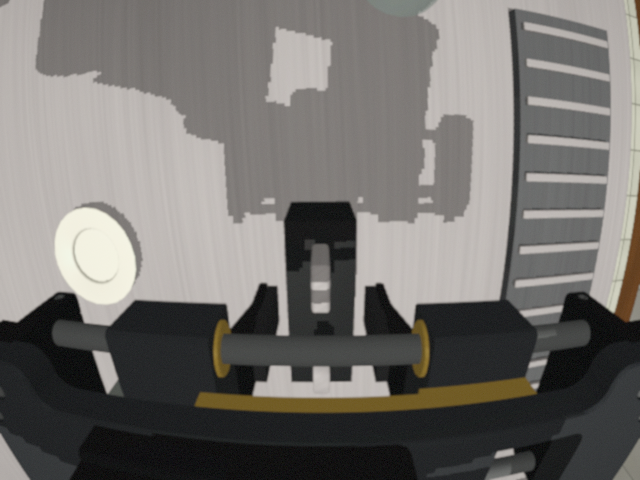

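The key at (320,280) is centred between the fingers. I'll go down and grip.

Call:
drive_tool:
  plan:
    - {"offset":[-0.1,-0.05,0.7],"delta_rot":[0,0,0],"jaw":4}
    - {"offset":[-0.1,-0.05,1.6],"delta_rot":[0,0,0],"jaw":4}
    - {"offset":[-0.1,-0.05,2.6],"delta_rot":[0,0,0],"jaw":4}
    - {"offset":[-0.1,-0.05,3.6],"delta_rot":[0,0,0],"jaw":4}
    - {"offset":[-0.1,-0.05,4.4],"delta_rot":[0,0,0],"jaw":4}
    - {"offset":[-0.1,-0.05,4.8],"delta_rot":[0,0,0],"jaw":4}
    - {"offset":[-0.1,-0.05,4.8],"delta_rot":[0,0,0],"jaw":3}
    - {"offset":[-0.1,-0.05,4.8],"delta_rot":[0,0,0],"jaw":3}

```text
time: 17.52
position: [0.6709, 0.0195, 0.0635]
tool_rot: [1.0, -0.021, -0.0, -0.0]
ft_force: [-0.6, -0.6, 0.5]
grip_width: 0.0337
```

Call:
drive_tool:
  plan:
    - {"offset":[0,0,0],"delta_rot":[0,0,0],"jaw":2}
    - {"offset":[0,0,0],"delta_rot":[0,0,0],"jaw":1.4}
    - {"offset":[0,0,0],"delta_rot":[0,0,0],"jaw":1.2}
    - {"offset":[0,0,0],"delta_rot":[0,0,0],"jaw":0.9}
    - {"offset":[0,0,0],"delta_rot":[0,0,0],"jaw":0.6}
    - {"offset":[0,0,0],"delta_rot":[0,0,0],"jaw":0.5}
    - {"offset":[0,0,0],"delta_rot":[0,0,0],"jaw":0.5}
    - {"offset":[0,0,0],"delta_rot":[0,0,0],"jaw":0.5}
  squeeze: 50

```text
time: 18.18
position: [0.6717, 0.0194, 0.0646]
tool_rot: [1.0, -0.021, 0.001, 0.0]
ft_force: [0.6, 0.2, 2.2]
grip_width: 0.0096
```

```bash
python3 - <<'E'
from h import *
go([.672,.0185,.065],-2.4)
im=camera("wrist")[:,:,::-1]; cv2.imwrite("pics/w12.png",im[180:420,200:450])
E
```

```text
t 18.18 pos [0.6717 0.0194 0.0646] psi -2.39 F [0.6 0.2 2.2] w 0.0096 -> off [ 0.03  0.09 -0.04] rot [ 0.   -0.09  0.01]
```

View pics/w12.png

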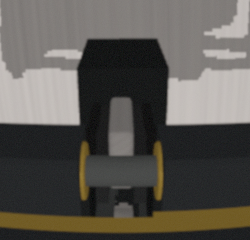

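Call:
drive_tool:
  plan:
    - {"offset":[0,0,-0.3],"delta_rot":[0,0,0],"jaw":0.5}
    - {"offset":[0,0,-1],"delta_rot":[0,0,0],"jaw":0.5}
    - {"offset":[0,0,-2],"delta_rot":[0,0,0],"jaw":0.5}
    - {"offset":[0,0,-3.5],"delta_rot":[0,0,0],"jaw":0.5}
    - {"offset":[0,0,-5.5],"delta_rot":[0,0,0],"jaw":0.5}
    - {"offset":[0,0,-7.5],"delta_rot":[0,0,0],"jaw":0.5}
    - {"offset":[0,0,-9],"delta_rot":[0,0,0],"jaw":0.5}
    - {"offset":[0,0,-10],"delta_rot":[0,0,0],"jaw":0.5}

```text
time: 18.9
position: [0.6705, 0.0196, 0.1667]
tool_rot: [1.0, -0.021, -0.0, 0.0]
ft_force: [-0.1, -0.4, 0.3]
grip_width: 0.0099
```

```bash
python3 - <<'E'
from h import *
im=camera("wrist")[:,:,::-1]; cv2.imwrite("pics/w13.png",im[180:420,200:450])
o=get_obs()
go([.523,-.1722,.15],82.1)
E
```

```text
t 18.95 pos [0.6716 0.0195 0.1682] psi -2.37 F [-0.1  0.2 -0. ] w 0.0094 -> off [-14.06  19.77   1.78] rot [  0.15  -0.13 -84.47]
```

View pics/w13.png

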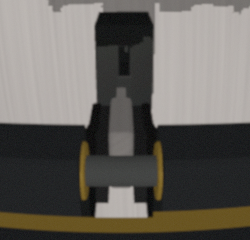

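The key is out at (321,290) in the full frame, the slot under it is empty, and the round key is undisturbed. I'll carry it to the switch while turning.

Call:
drive_tool:
  plan:
    - {"offset":[-0.5,0.8,0],"delta_rot":[0,0,-4],"jaw":0.5}
    - {"offset":[-1.8,2.6,0],"delta_rot":[0,0,-10],"jaw":0.5}
    - {"offset":[-3.4,4.8,0],"delta_rot":[0,0,-16],"jaw":0.5}
    - {"offset":[-5,7,0],"delta_rot":[0,0,-22],"jaw":0.5}
    - {"offset":[-6.6,9.2,0],"delta_rot":[0,0,-28],"jaw":0.5}
    - {"offset":[-8.2,11.4,0],"delta_rot":[0,0,-34],"jaw":0.5}
    - {"offset":[-9.8,13.6,0],"delta_rot":[0,0,-40],"jaw":0.5}
    - {"offset":[-11.2,15.6,0],"delta_rot":[0,0,-46],"jaw":0.5}

```text
time: 19.62
position: [0.5501, -0.1321, 0.1635]
tool_rot: [0.927, 0.374, -0.001, -0.001]
ft_force: [-0.7, 0.2, 0.3]
grip_width: 0.0098
```

```bash
python3 - <<'E'
from h import *
go([.5221,-.1721,.15],82.1)
E
```

```text
t 19.62 pos [ 0.5501 -0.1321  0.1635] psi 43.92 F [-0.7  0.2  0.3] w 0.0098 -> off [-4.78  0.94  1.36] rot [-2.200e-01  3.000e-02 -3.818e+01]
```

Call:
drive_tool:
  plan:
    - {"offset":[-1.5,0.3,0.2],"delta_rot":[0,0,-6],"jaw":0.5}
    - {"offset":[-3,0.6,0.5],"delta_rot":[0,0,-12],"jaw":0.5}
    - {"offset":[-4.2,0.8,0.8],"delta_rot":[0,0,-18],"jaw":0.5}
    - {"offset":[-4.8,0.9,1],"delta_rot":[0,0,-24],"jaw":0.5}
    - {"offset":[-4.8,0.9,1],"delta_rot":[0,0,-30],"jaw":0.5}
    - {"offset":[-4.8,0.9,1],"delta_rot":[0,0,-35],"jaw":0.5}
    - {"offset":[-4.8,0.9,1],"delta_rot":[0,0,-38],"jaw":0.5}
    - {"offset":[-4.8,0.9,1],"delta_rot":[0,0,-38.2],"jaw":0.5}

```text
time: 20.28
position: [0.5229, -0.1709, 0.1536]
tool_rot: [0.756, 0.655, -0.001, -0.001]
ft_force: [0.9, 0.0, -0.8]
grip_width: 0.0098
```

Call:
drive_tool:
  plan:
    - {"offset":[0,0,0],"delta_rot":[0,0,0],"jaw":0.5}
    - {"offset":[0,0,0],"delta_rot":[0,0,0],"jaw":0.5}
    - {"offset":[0,0,0],"delta_rot":[0,0,0],"jaw":0.5}
    - {"offset":[0,0,0],"delta_rot":[0,0,0],"jaw":0.5}
    - {"offset":[0,0,0],"delta_rot":[0,0,0],"jaw":0.5}
    - {"offset":[0,0,0],"delta_rot":[0,0,0],"jaw":0.5}
    - {"offset":[0,0,0],"delta_rot":[0,0,0],"jaw":0.5}
    - {"offset":[0,0,0],"delta_rot":[0,0,0],"jaw":0.5}

```text
time: 20.95
position: [0.5241, -0.1713, 0.154]
tool_rot: [0.756, 0.655, -0.0, -0.0]
ft_force: [0.7, 0.1, -1.1]
grip_width: 0.0093
```

```bash
python3 - <<'E'
from h import *
import pickle
go([.5221,-.1721,.15],82.1)
o=get_obs();im=camera("wrist")[:,:,::-1]; cv2.imwrite("pics/w14.png",im);pickle.dump(o,open("w14.pkl","wb"))
a=camera("scene")[:,:,::-1];b=camera("side")[:,:,::-1]
cv2.imwrite("pics/sc14.png",np.hstack([cv2.resize(a[170:260,200:300],(400,360),interpolation=cv2.INTER_CUBIC),cv2.resize(b[120:220,320:420],(360,360),interpolation=cv2.INTER_CUBIC)]))
go([.5221,-.1721,.15],82.1)
E
```

```text
t 20.95 pos [ 0.5241 -0.1713  0.154 ] psi 81.81 F [ 0.7  0.1 -1.1] w 0.0093 -> off [-0.1  -0.19  0.4 ] rot [-0.   -0.   -0.29]
t 21.1 pos [ 0.5241 -0.1714  0.154 ] psi 81.82 F [ 0.5 -0.  -1.3] w 0.0095 -> off [-0.1  -0.19  0.4 ] rot [-0.   -0.   -0.28]
```

View pics/w14.png

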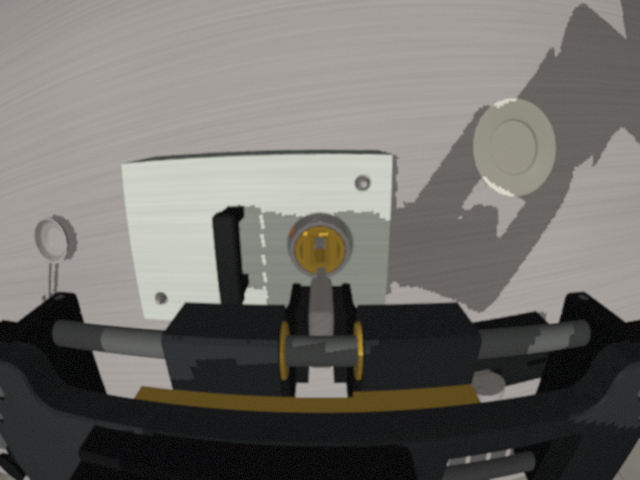

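View pics/sc14.png

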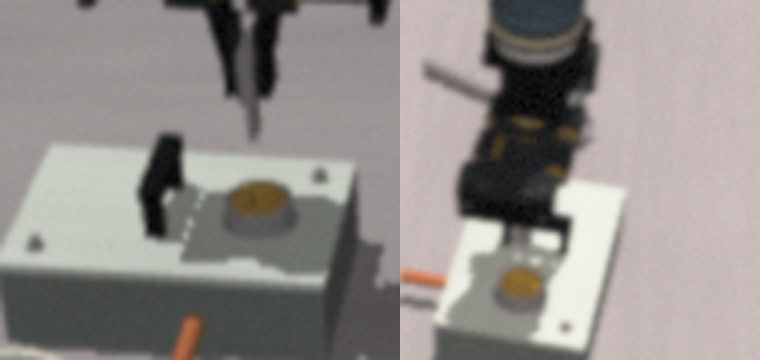

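Everything is in view: switch face at (320,247), key tip at about (320,275). I'll measure the switch centre and the key's pose in the hand.

```bash
python3 - <<'E'
from h import *
import pickle
o=pickle.load(open("w14.pkl","rb"))
im=cv2.imread("pics/w14.png")
hsv=cv2.cvtColor(im,cv2.COLOR_BGR2HSV)
m=cv2.inRange(hsv,(15,120,60),(35,255,255));m[:200]=0;m[290:]=0;m[:,:280]=0;m[:,360:]=0
n,l,st,ce=cv2.connectedComponentsWithStats(m);k=1+np.argmax(st[1:,4]);print(st[k],ce[k])
s=6;big=cv2.resize(im,None,fx=s,fy=s,interpolation=cv2.INTER_CUBIC)
B=np.array([.516,-.2216,0]);Rz=R.from_euler("z",-7.9,degrees=True)
P=lambda x,y,z:proj("wrist",B+Rz.apply([x/1e3,y/1e3,z/1e3]),o)
ci=lambda x,y,r,z:[P(x+r*np.cos(t),y+r*np.sin(t),z) for t in np.linspace(0,6.28,60)]
T=R.from_quat(o["tool_rot"])
def tp(x,y,z): return proj("wrist",o["position"]+T.apply([x/1e3,y/1e3,z/1e3]),o)
# predicted key: bow (key x along tool y), blade
yo=.9;z0=4.6
for pts,c in [(ci(0,50,21,75),(0,0,255)),([P(-9,46.5,75),P(9,46.5,75),P(9,53.5,75),P(-9,53.5,75),P(-9,46.5,75)],(0,0,255)),
 ([tp(x,yo-14,z0-38) for x in(-5,5)]+[tp(x,yo-14,z0) for x in(5,-5)]+[tp(-5,yo-14,z0-38)],(255,0,0)),
 ([tp(x,yo-8,z0) for x in(-2.5,2.5)]+[tp(x,yo-8,z0+29) for x in(2.5,-2.5)]+[tp(-2.5,yo-8,z0)],(0,255,0))]:
    cv2.polylines(big,[np.int32(np.array(pts)*s+s/2)],False,c,1)
cv2.imwrite("pics/w14o.png",big[205*s:305*s,270*s:370*s])
E
```

```text
[ 295  226   50   47 1660] [319.44096386 249.32048193]
```

View pics/w14o.png

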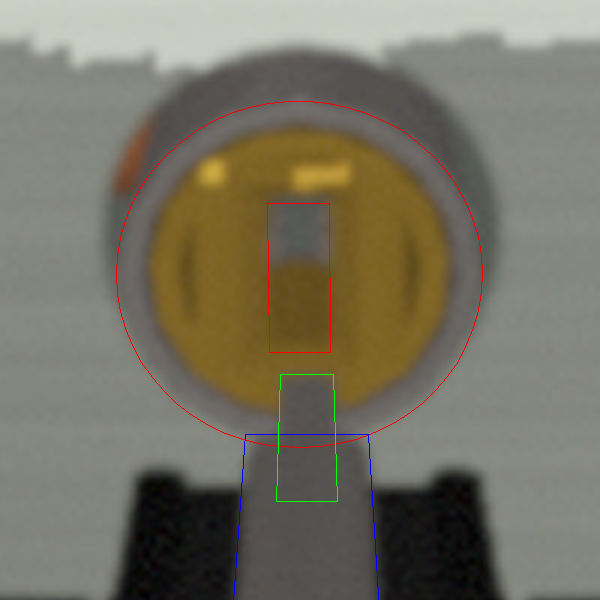

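Call:
drive_tool:
  plan:
    - {"offset":[-0.1,-0.19,0.4],"delta_rot":[0,0,-0.3],"jaw":0.5}
    - {"offset":[-0.1,-0.19,1.2],"delta_rot":[0,0,-0.3],"jaw":0.5}
    - {"offset":[-0.1,-0.19,2.2],"delta_rot":[0,0,-0.3],"jaw":0.5}
    - {"offset":[-0.1,-0.19,3],"delta_rot":[0,0,-0.3],"jaw":0.5}
    - {"offset":[-0.1,-0.19,3.6],"delta_rot":[0,0,-0.3],"jaw":0.5}
    - {"offset":[-0.1,-0.19,3.8],"delta_rot":[0,0,-0.3],"jaw":0.5}
    - {"offset":[-0.1,-0.19,3.8],"delta_rot":[0,0,-0.3],"jaw":0.5}
    - {"offset":[-0.1,-0.19,3.8],"delta_rot":[0,0,-0.3],"jaw":0.5}

```text
time: 21.77
position: [0.5221, -0.1721, 0.1158]
tool_rot: [0.754, 0.657, -0.0, -0.0]
ft_force: [-0.1, -0.1, -1.5]
grip_width: 0.0095
```

```bash
python3 - <<'E'
from h import *
o=get_obs();im=camera("wrist")[:,:,::-1]
crop(im,270,205,370,305,5,"pics/w15.png")
go([.5221,-.1721,.0796],82.1)
E
```

```text
t 21.82 pos [ 0.5223 -0.1722  0.1161] psi 82.12 F [-0.3 -0.3 -1.3] w 0.0097 -> off [ 0.01 -0.03  3.65] rot [0.03 0.01 0.02]
```

View pics/w15.png

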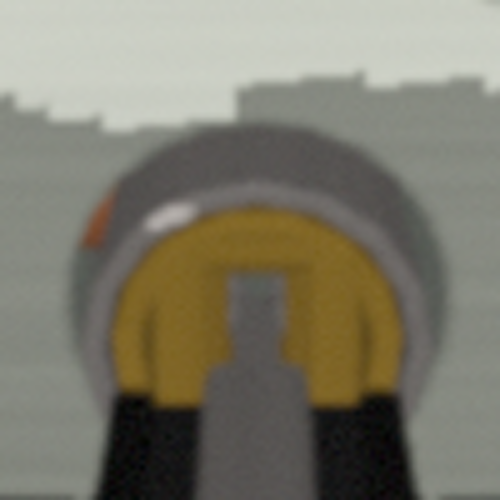

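The blade is centred over the slot. I'll push down to just above the first pins.

Call:
drive_tool:
  plan:
    - {"offset":[0,0,0.3],"delta_rot":[0,0,0],"jaw":0.5}
    - {"offset":[0,0,0.6],"delta_rot":[0,0,0],"jaw":0.5}
    - {"offset":[0,0,0.9],"delta_rot":[0,0,0],"jaw":0.5}
    - {"offset":[0,0,1.2],"delta_rot":[0,0,0],"jaw":0.5}
    - {"offset":[0,0,1.4],"delta_rot":[0,0,0],"jaw":0.5}
    - {"offset":[0,0,1.6],"delta_rot":[0,0,0],"jaw":0.5}
    - {"offset":[0,0,1.7],"delta_rot":[0,0,0],"jaw":0.5}
    - {"offset":[0,0,1.7],"delta_rot":[0,0,0],"jaw":0.5}
  squeeze: 60

```text
time: 22.48
position: [0.5219, -0.172, 0.0987]
tool_rot: [0.754, 0.657, -0.0, -0.0]
ft_force: [0.1, 0.3, -0.7]
grip_width: 0.0093
```

```bash
python3 - <<'E'
from h import *
go([.5221,-.1721,.0796],82.1); print(get_obs()["moment"])
E
```

```text
t 22.48 pos [ 0.5219 -0.172   0.0987] psi 82.12 F [ 0.1  0.3 -0.7] w 0.0093 -> off [-0.01  0.02  1.91] rot [-0.03 -0.01  0.02]
[ 0.03343988 -0.17088009  0.0238462 ]
```

Call:
drive_tool:
  plan:
    - {"offset":[0,0,0.15],"delta_rot":[0,0,2],"jaw":0.5}
    - {"offset":[0,0,0.3],"delta_rot":[0,0,4],"jaw":0.5}
    - {"offset":[0,0,0.45],"delta_rot":[0,0,3],"jaw":0.5}
    - {"offset":[0,0,0.6],"delta_rot":[0,0,0],"jaw":0.5}
    - {"offset":[0,0,0.7],"delta_rot":[0,0,-3],"jaw":0.5}
    - {"offset":[0,0,0.8],"delta_rot":[0,0,-4],"jaw":0.5}
    - {"offset":[0,0,0.9],"delta_rot":[0,0,-2],"jaw":0.5}
    - {"offset":[0,0,0.9],"delta_rot":[0,0,0],"jaw":0.5}

```text
time: 23.15
position: [0.5227, -0.1724, 0.0902]
tool_rot: [0.755, 0.656, 0.0, 0.001]
ft_force: [1.7, 0.6, -1.8]
grip_width: 0.0093
```

```bash
python3 - <<'E'
from h import *
go([.5221,-.1721,.0796],82.1); print(get_obs()["moment"])
E
```

```text
t 23.15 pos [ 0.5227 -0.1724  0.0902] psi 82.02 F [ 1.7  0.6 -1.8] w 0.0093 -> off [ 0.02 -0.07  1.06] rot [ 0.1   0.03 -0.08]
[ 0.05168654 -0.43783157 -0.01449134]
```

Call:
drive_tool:
  plan:
    - {"offset":[0,-0.03,0.15],"delta_rot":[0,0,2],"jaw":0.5}
    - {"offset":[0,-0.05,0.3],"delta_rot":[0,0,4],"jaw":0.5}
    - {"offset":[0,-0.05,0.4],"delta_rot":[0,0,3],"jaw":0.5}
    - {"offset":[0,-0.05,0.5],"delta_rot":[0,0,0],"jaw":0.5}
    - {"offset":[0,-0.05,0.6],"delta_rot":[0,0,-3],"jaw":0.5}
    - {"offset":[0,-0.05,0.7],"delta_rot":[0,0,-4],"jaw":0.5}
    - {"offset":[0,-0.05,0.8],"delta_rot":[0,0,-2],"jaw":0.5}
    - {"offset":[0,-0.05,0.8],"delta_rot":[0,0,0],"jaw":0.5}

```text
time: 23.82
position: [0.5227, -0.1724, 0.0827]
tool_rot: [0.755, 0.656, 0.001, 0.001]
ft_force: [1.5, 1.3, 1.9]
grip_width: 0.0097
```

```bash
python3 - <<'E'
from h import *
go([.5221,-.1721,.0796],82.1); print(get_obs()["moment"])
E
```

```text
t 23.82 pos [ 0.5227 -0.1724  0.0827] psi 82.02 F [1.5 1.3 1.9] w 0.0097 -> off [ 0.02 -0.06  0.31] rot [ 0.16  0.04 -0.08]
[ 0.13002489 -0.37905627 -0.00318553]
```

Call:
drive_tool:
  plan:
    - {"offset":[0,0,0.1],"delta_rot":[0,0,1],"jaw":0.5}
    - {"offset":[0,0,0.2],"delta_rot":[0,0,2],"jaw":0.5}
    - {"offset":[0,0,0.3],"delta_rot":[0,0,1],"jaw":0.5}
    - {"offset":[0,0,0.35],"delta_rot":[0,0,-1],"jaw":0.5}
    - {"offset":[0,0,0.4],"delta_rot":[0,0,-2],"jaw":0.5}
    - {"offset":[0,0,0.4],"delta_rot":[0,0,-1],"jaw":0.5}
    - {"offset":[0,0,0.45],"delta_rot":[0,0,0],"jaw":0.5}
    - {"offset":[0,0,0.45],"delta_rot":[0,0,0],"jaw":0.5}

```text
time: 24.48
position: [0.5226, -0.1724, 0.0792]
tool_rot: [0.754, 0.657, 0.0, 0.001]
ft_force: [-0.4, 0.8, 11.9]
grip_width: 0.0095
```

```bash
python3 - <<'E'
from h import *
go([.5221,-.1721,.0796],82.1); print(get_obs()["moment"])
a=camera("scene")[:,:,::-1];b=camera("side")[:,:,::-1];w=camera("wrist")[:,:,::-1]
cv2.imwrite("pics/sc16.png",np.hstack([cv2.resize(a[180:250,220:300],(400,350),interpolation=cv2.INTER_CUBIC),cv2.resize(w[180:330,240:400],(373,350),interpolation=cv2.INTER_CUBIC)]))
E
```

```text
t 24.48 pos [ 0.5226 -0.1724  0.0792] psi 82.11 F [-0.4  0.8 11.9] w 0.0095 -> off [ 0.03 -0.05 -0.04] rot [0.14 0.05 0.01]
[0.30988942 0.04005493 0.03699134]
```

View pics/sc16.png

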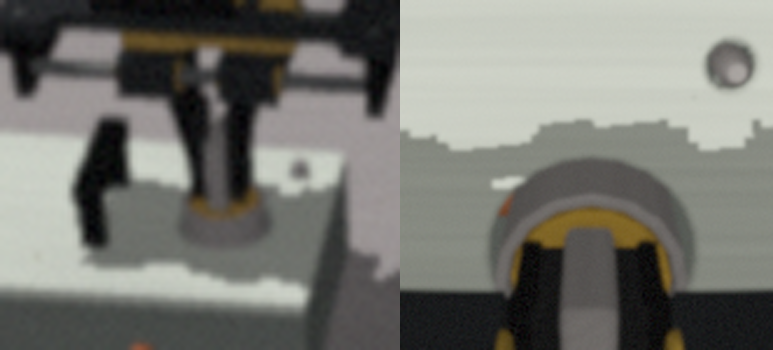

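The key is home: TCP z is 79.2 mm against 79.6 expected, with +12 N seat force and the bow resting on the brass face. I'll ease the push a little and turn clockwise.

Call:
drive_tool:
  plan:
    - {"offset":[0,0,-0.05],"delta_rot":[0,0,4],"jaw":0.5}
    - {"offset":[0.01,0,-0.05],"delta_rot":[0,0,9],"jaw":0.5}
    - {"offset":[0.02,0.01,-0.05],"delta_rot":[0,0,14],"jaw":0.5}
    - {"offset":[0.03,0.01,-0.05],"delta_rot":[0,0,20],"jaw":0.5}
    - {"offset":[0.03,0.02,-0.05],"delta_rot":[0,0,26],"jaw":0.5}
    - {"offset":[0.04,0.02,-0.05],"delta_rot":[0,0,32],"jaw":0.5}
    - {"offset":[0.04,0.03,-0.05],"delta_rot":[0,0,38],"jaw":0.5}
    - {"offset":[0.05,0.03,-0.05],"delta_rot":[0,0,44],"jaw":0.5}

```text
time: 25.3
position: [0.5228, -0.1716, 0.0793]
tool_rot: [0.946, 0.324, 0.001, 0.001]
ft_force: [-0.3, 2.5, 9.2]
grip_width: 0.0097
```

```bash
python3 - <<'E'
from h import *
go([.523,-.1714,.0796],-10); print(get_obs()["moment"],get_obs()["q"].round(2))
E
```

```text
t 25.3 pos [ 0.5228 -0.1716  0.0793] psi 37.84 F [-0.3  2.5  9.2] w 0.0097 -> off [ 0.03  0.   -0.03] rot [ 0.06 -0.11 47.84]
[ 0.43602816 -0.24466151  0.13923778] [-0.52  0.64  1.74  0.    0.76 -1.18]
```

Call:
drive_tool:
  plan:
    - {"offset":[0,0,0],"delta_rot":[0,0,6],"jaw":0.5}
    - {"offset":[0,0,0],"delta_rot":[0,0,12],"jaw":0.5}
    - {"offset":[0.01,0,0],"delta_rot":[0,0,18],"jaw":0.5}
    - {"offset":[0.01,0,0],"delta_rot":[0,0,24],"jaw":0.5}
    - {"offset":[0.02,0,0],"delta_rot":[0,0,30],"jaw":0.5}
    - {"offset":[0.02,0,0],"delta_rot":[0,0,36],"jaw":0.5}
    - {"offset":[0.03,0,0],"delta_rot":[0,0,42],"jaw":0.5}
    - {"offset":[0.03,0,0],"delta_rot":[0,0,48],"jaw":0.5}

```text
time: 25.97
position: [0.5236, -0.1712, 0.0793]
tool_rot: [0.996, -0.089, 0.002, 0.0]
ft_force: [2.1, 3.2, 9.0]
grip_width: 0.0096
```

Call:
drive_tool:
  plan:
    - {"offset":[0,0,0],"delta_rot":[0,0,1],"jaw":0.5}
    - {"offset":[0,0,0],"delta_rot":[0,0,1],"jaw":0.5}
    - {"offset":[0,0,0],"delta_rot":[0,0,1],"jaw":0.5}
    - {"offset":[0,0,0],"delta_rot":[0,0,1],"jaw":0.5}
    - {"offset":[0,0,0],"delta_rot":[0,0,1],"jaw":0.5}
    - {"offset":[0,0,0],"delta_rot":[0,0,1],"jaw":0.5}
    - {"offset":[0,0,0],"delta_rot":[0,0,1],"jaw":0.5}
    - {"offset":[0,0,0],"delta_rot":[0,0,1],"jaw":0.5}

```text
time: 26.63
position: [0.5236, -0.1712, 0.0793]
tool_rot: [0.995, -0.095, 0.002, 0.0]
ft_force: [0.3, 2.5, 8.4]
grip_width: 0.0098
```

```bash
python3 - <<'E'
from h import *
go([.523,-.1714,.0796],-10); print(get_obs()["moment"],get_obs()["q"].round(2))
a=camera("scene")[:,:,::-1];b=camera("side")[:,:,::-1];w=camera("wrist")[:,:,::-1]
cv2.imwrite("pics/w17.png",w)
cv2.imwrite("pics/sc17.png",a);cv2.imwrite("pics/sd17.png",b)
crop(w,220,160,420,310,4,"pics/w17c.png")
E
```

```text
t 26.63 pos [ 0.5236 -0.1712  0.0793] psi -10.88 F [0.3 2.5 8.4] w 0.0098 -> off [-0.05  0.03 -0.03] rot [-0.02 -0.18 -0.88]
[ 0.51442384 -0.3055958   0.12968803] [-0.52  0.64  1.74  0.    0.76 -0.33]
```

View pics/w17c.png

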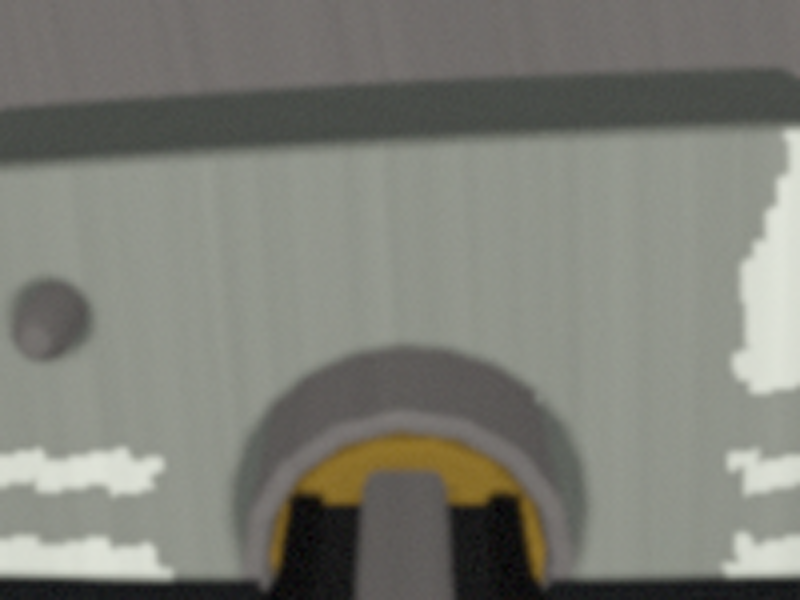

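View pics/sc17.png

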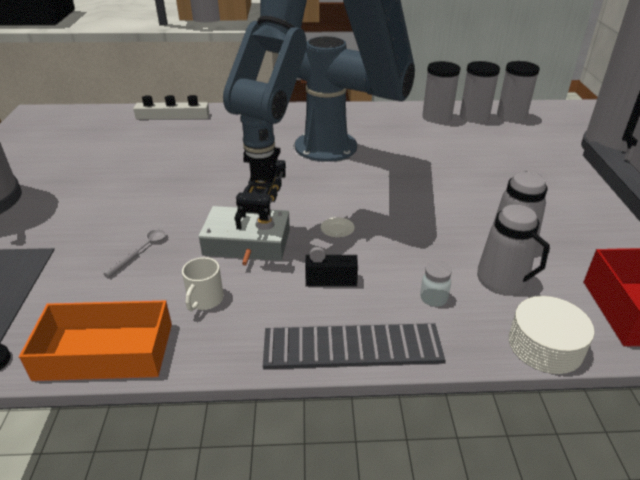

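The tool has turned 93° clockwise from the rest alignment (82.1° to -10.9°). The spring's counter-moment is a steady 0.13 N m, and the key is seated and gripped at 9.8 mm. In the scene picture the cover is flush at (246,230), the round key is still in the holder at (318,255), and the other things stand where they were. Handing in while still holding.

```bash
python3 - <<'E'
from h import *
go([.523,-.1714,.0796],-10); print(get_obs()["moment"])
print(hand_in())
E
```

```text
t 26.78 pos [ 0.5236 -0.1711  0.0793] psi -10.88 F [0.7 2.4 8.4] w 0.0096 -> off [-0.05  0.04 -0.03] rot [-0.02 -0.18 -0.88]
[ 0.54253055 -0.38242302  0.05139394]
the job is handed in; nothing more can be done
None
```

I put the cover back on the valve box over both pins and let go. I then took the rectangular-bow key, pushed it home with small twists, turned it clockwise and handed the job in at 26.8 s while still holding it turned. No verdict came back.

**Checks that agreed:**
- **Cover:** it stopped at the flush height, with the TCP at 71.4 mm against 71.5 expected, while the force rose to +7 N. Both pins showed through the plate after release.
- **Key depth:** it seated at TCP 79.2 mm against 79.6 expected, with 12 N of push, and the bow rested on the brass face.
- **Turn:** the tool stood 93° (1.62 rad) clockwise of rest. Less the 0.12 rad of play, that puts the core at about 1.5 rad. Grip opening was 9.6 mm and the push about 8 N at hand-in.
- **Everything else:** the last scene picture showed the round key in the holder and the other items where they started.

**Checks that failed or disagreed:**
- **First cover grasp:** I lifted before the fingers had closed. The cover had not moved, and the second grasp held.
- **Fixed cameras:** they placed the cover about 6 mm apart from each other. I relied on the wrist camera, which matched the given sizes to about 2 mm or better.
- **Turning moment:** it read 0.13–0.14 N m during and after the turn, but 0.05 N m in the last reading before hand-in. The tool pose was the same, so I took this as sensor noise and did not check it further.
- **Lock angle:** I never saw the core's angle directly; it is worked out from the tool's turn.

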